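# Load the last sample bottles and hold the shaker clamp open

## Task

Stand the two loose sample bottles upright in the two empty cells of the divided crate, one in each cell, setting them down and not dropping them. Then take the T-handle of the shaker's spring-loaded clamp rod, draw the rod out of its sleeve until the ring mark on the rod is level with the sleeve's mouth, and finish while holding it there against the spring, so that I can set the crate on the shaker. Leave the crate, the bottles already in it and the other things on the bench where they stand.

Things in the scene. Friction and masses are not known exactly. Their poses are not given: they have to be found in the camera images.
- bottle_1: loose bottle to be put in the crate, standing on the bench: white plastic 250 ml wide-neck sample bottle: body 58 mm diameter to 88 mm height, sloping shoulder to a 38 mm diameter plain screw cap from 101 to 131 mm height; about 0.28 kg; origin at the centre of its underside, z up its axis
- bottle_2: the second loose bottle, identical to bottle_1; origin and axes alike
- crate: loose grey plastic crate, 230 mm (its x) x 155 mm (its y), 65 mm tall, walls, dividers and floor 5 mm thick, 3 x 2 cells of 70 x 70 mm at 75 mm pitch; four cells hold bottles, two are empty; about 0.9 kg empty; origin at the centre of its underside. It stands on the bench to the robot's left or right, the shaker on the other side
- cell_1 (a point): centre of the floor of the empty cell (70 x 70 mm inside; the floor is 5 mm above the bench, the walls end 65 mm above the bench), the corner cell at +x, +y of the crate; axes as the crate's
- cell_2 (a point): centre of the floor of the empty cell (70 x 70 mm inside; the floor is 5 mm above the bench, the walls end 65 mm above the bench), the middle cell on the crate's -y side; axes as the crate's
- filled_1: bottle already in the crate, in the +x, -y corner cell, the same kind as bottle_1 and the same height; leave it. Origin at the centre of its underside
- filled_2: bottle already in the crate, in the middle +y cell, the same kind as bottle_1 and the same height; leave it. Origin at the centre of its underside
- filled_3: bottle already in the crate, in the -x, +y corner cell, the same kind as bottle_1 and the same height; leave it. Origin at the centre of its underside
- filled_4: bottle already in the crate, in the -x, -y corner cell, the same kind as bottle_1 and the same height; leave it. Origin at the centre of its underside
- clamp_rod (a joint): how far the clamp rod is drawn out of its sleeve, m: 0 at rest (pulled in by its inner spring), 0.050 with the ring mark level with the sleeve's mouth, 0.075 at the end stop. The spring pulls back with 5 N at rest, rising by 1.5 N per 10 mm (12.5 N at the mark); let go, the rod runs back in
- handle (a point): centre of the level light grey T-handle bar on the rod's outer end: 14 mm diameter, 110 mm long along this point's y, 152 mm above the bench, nothing below it. A 22 mm hub (11 mm before to 13 mm behind the bar's axis) and the 14 mm rod on its +x side fill the middle: pinch the bar beside it, e.g. 32 mm off. Pull along this point's -x. At rest 45 mm lie from the bar's axis to the sleeve's mouth
- sleeve_mouth (a point): centre of the open end of the fixed sleeve (24 mm diameter tube, 27 mm at its collar) out of which the rod is drawn, on the shaker; same axes as handle
- ring_mark (a point): middle of the 4 mm wide dark ring mark around the rod, 95 mm behind the handle's bar axis; hidden inside the sleeve at rest (50 mm in); same axes as handle
- shaker: fixed bench shaker: cream housing 360 x 260 mm, 105 mm tall, aluminium platform on it with low side rails and end fences (to 170 mm above the bench), the clamp's bar between them. Origin on the bench below the T-handle at rest; x points from the handle to the machine (robot's x within 0.15 rad); housing from x = 90 mm, front fence from 100 mm
- tape_roll: bystander: roll of tape lying flat, 90 mm diameter, 24 mm tall; origin at the centre of its underside
- sieve: bystander: steel test sieve, an open round pan of 100 mm diameter, 40 mm tall; origin at the centre of its underside
- glove_box: bystander: cardboard glove box 240 x 125 x 80 mm; origin at the centre of its underside
Things that resemble listed ones, but are neither listed nor needed, are in the scene too. Leave any red or yellow look-alike of the bottle_2 alone.

How it is judged:
On the way, in this order (a step that is already met when the one before it is completed fails the run):
1. both loose bottles stand upright in the crate's two empty cells, one in each, let go (z of each of bottle_1, bottle_2 in the frame of crate below 0.012 m and angle between each of bottle_1, bottle_2's own z axis and vertical below 0.15 rad and linear speed of each of bottle_1, bottle_2 below 0.03 m/s and ((horizontal distance between bottle_1 and cell_1 below 0.012 m and horizontal distance between bottle_2 and cell_2 below 0.012 m) or (horizontal distance between bottle_1 and cell_2 below 0.012 m and horizontal distance between bottle_2 and cell_1 below 0.012 m)) and contact force between the fingers and bottle_1 below 0.1 N and contact force between the fingers and bottle_2 below 0.1 N), for 0.2 s.
2. the clamp rod is drawn out with its ring mark at the sleeve's mouth and held by the fingers (value of joint clamp_rod between 0.045 and 0.055 m and velocity of joint clamp_rod between -0.02 and 0.02 m/s and contact force between the fingers and clamp_rod above 6 N), for 0.3 s.
At the end, for the whole second after the job is handed in: Fingers still hold the T-handle (over 6 N), rod still and 45 to 55 mm out; the two bottles stand untouched in the two formerly empty cells, one each, within 12 mm of centre, on the floor, within 0.15 rad of upright; the other four still stand so in their cells (all of step 1 and all of step 2 and z of each of filled_1, filled_2, filled_3, filled_4 in the frame of crate below 0.012 m and angle between each of filled_1, filled_2, filled_3, filled_4's own z axis and vertical below 0.15 rad); the arm keeps its last pose, push and grip.
It fails at once if a loose bottle is dropped or thrown (over 0.6 m/s while the fingers do not hold it) ((linear speed of bottle_1 above 0.6 m/s and contact force between the fingers and bottle_1 below 0.1 N) or (linear speed of bottle_2 above 0.6 m/s and contact force between the fingers and bottle_2 below 0.1 N)).
It fails at once if a loose bottle is tipped over (by more than 0.8 rad) (angle between any of bottle_1, bottle_2's own z axis and vertical above 0.8 rad).
It fails at once if the crate is shoved or lifted by more than 40 mm (distance of crate from where it was at the start of the episode above 0.04 m).
It fails at once if a bottle that was already in the crate is taken out or tipped (moved over 50 mm or tilted over 0.4 rad) (distance of any of filled_1, filled_2, filled_3, filled_4 from where it was at the start of the episode above 0.05 m or angle between any of filled_1, filled_2, filled_3, filled_4's own z axis and vertical above 0.4 rad).
It fails at once if a bystander is moved by more than 30 mm (distance of any of tape_roll, sieve, glove_box from where it was at the start of the episode above 0.03 m).
It also fails if it takes over 72 s, if anything falls off the work surface, if the arm or the gripper's body presses on something with over 40 N, if the wrist force passes 120 N, or if a joint passes its speed limit or range.

## Robot

A 6-joint arm with a two-finger parallel gripper is mounted at the origin on the work surface. World frame = base frame: x ahead of the robot, y to its left, z up, the work surface at z = 0. Lengths are in m, angles in rad, forces in N, time in s.
With the tool pointing down it reaches from about 0.25 to 0.775 m from the base axis. Payload 4 kg.
Tool frame: the origin (TCP) lies midway between the tips of the shut fingers; the grasp point (between the pads) lies manip.grip_point_offset behind it (manip.grip_point_offset is the distance from the TCP to the grasp point, in m); z points along the fingers, y is the line along which they close (so a half turn about z gives the same grasp; the last joint's range is limited). The gripper opens to 94 mm and grips with 3 to 60 N. Pads are 16 mm wide; open, the fingers measure 119 mm over their backs; the gripper's body (75 mm by 177 mm) begins 78 mm behind the grasp point.
Start: joints at [-1.432, 0.087, 1.371, -0, 1.684, -0.103], TCP at [0.132, -0.534, 0.185] pointing down, gripper open.
Joint ranges: [-3.1, 3.1], [-0.76, 2.03], [0.27, 2.55], [-1.08, 4.22], [0.17, 2.65], [-2.57, 2.57]. Speed limits (rad/s): [2.79, 2.79, 3.14, 3.14, 3.14, 3.14].

## Interface

Orientations are given as [roll, pitch, yaw] about the fixed x, y, z axes, in that order (R = Rz(yaw) Ry(pitch) Rx(roll)).
In Python, from rig import manip, eyes, close_job, finder gives the robot as it stands.
- The arm moves only by the tool arm_command, never from a script. Its argument "deltas" is a list of rows, each an object of numbers: "dx", "dy", "dz": the shift along the tool's x, y, z in units of 40 mm (1.0 is 40 mm); "rx", "ry", "rz": the turn, a rotation vector about the tool's x, y, z in degrees. In form: [{"dx": .., "dy": .., "dz": .., "rx": .., "ry": .., "rz": ..}, ...]. A call has 1 to 12 rows; each row shifts and turns the commanded pose from where the row before left it, along the tool's axes as they then stand; what a row does not reach is not made up. A row lasts 1/12 s, in which the tool goes at most 41.7 mm and 7.16 degrees, less where a joint would pass 70% of its speed; a pose out of reach is approached as far as the arm can. A call is refused whole if a number of a shift passes 1 or a number of a turn 7.16, either way. A call with a gripper value outside its range is refused whole. "fingers" is the closure, from -1 (fully open) to 1 (shut), set as the call begins (left out, the last holds). The fingers move at their own pace and stop on an object; "newtons" is the grip in N (left out, the last holds). Time passes only in rows, so rows that do not move let the fingers close. It gives the time, the measured TCP pose, the force, the opening and the grip force at its end, in the units of the state.
- manip.observe(): the state, without advancing time (a new reading comes with each control period).
- eyes.capture(name): name is "side" or "top"; returns a dict with "image" (384x512x3 uint8, red, green, blue), "mtx" (3x3 intrinsics, pixels), "rvec" (rotation vector, rad) and "tvec" (3), from world to camera coordinates, as OpenCV has them. Camera axes: x right, y down, z forward; pixel columns grow to the right and rows downward; lengths in m; the calibration is good to about 2 mm. A picture is of the moment at which its call begins. There is no depth.
- close_job(): hands the job in; it is judged then, once.
Trained networks look in a picture, given as the dict that the camera call returned (one of the last four; its "shot" number tells which), for a name from the list of things; names that differ only in an ending like _2 or _b are one class to them, and where a whole thing is asked for, a point or a joint stands for the part that bears it (a point fixed in the world has none). Each returns a list of dicts, best first, with "conf" (0 to 1); they miss things now and then, are a little off and sometimes report something else, mostly with a low value. They report only what shows in the picture. A call takes as long as a camera call. They do not tell look-alikes from the thing itself.
- finder.search_frame(picture, thing): "centre" ([x, y, z] in m, in world coordinates, good to about 4 mm: the middle of the surface that is visible of it).
- finder.regions_of(picture, thing): "mask" (384x512 bool, what is visible of it).
- finder.spot_point(picture, thing): "centre" ([x, y, z] in m, in world coordinates, good to about 4 mm: a listed point, or the origin of a listed thing).
The state is a dict: "clock": time; "joint_pos": joint angles; "dq": joint speeds; "joint_efforts": joint torques, N m; "tcp_pos": TCP position; "ee_rot": TCP orientation; "contact_force": force on the tool from outside, world axes, zero at the start; "torque": the same for the moment, N m; "opening": finger opening in m; "grasp_force": force on a finger pad.
Only numpy, scipy, OpenCV 4.12 (cv2) and the standard library are available. Lean on these libraries where they do the work, as an engineer would, in place of code of your own. Each camera call takes 0.05 s, during which the arm holds its last target. There are 200 camera calls.

## Working session

There is one attempt and no reset: what is moved stays moved. The work goes in short steps, Python scripts to look and compute and a tool call to move; the robot and the scene stay as the last step left them, time stands still between calls to the robot, and variables do not carry over. Pictures are saved under pics/ and viewed, at most 10 in all, crops included, and the job is handed in when it is done.

Besides the shell and the picture viewer there is one more tool, called after ">>>" as name(argument=value, ...) on one line, values as JSON. arm_command: Moves the arm, as the interface text tells. Its arguments: {"type":"object","properties":{"deltas":{"type":"array"},"fingers":{"type":"number"},"newtons":{"type":"number"}},"required":["deltas"]}

```bash
mkdir -p pics
python3 - <<'E'
from rig import manip, eyes, finder
import cv2,numpy as np
s=manip.observe();print(s, manip.grip_point_offset)
ims=[]
for n in("top","side"):
    p=eyes.capture(n);ims.append(p["image"]);cv2.imwrite(f"pics/{n}0.png",p["image"][:,:,::-1])
    print(n,-cv2.Rodrigues(p["rvec"])[0].T@p["tvec"])
    for t in["bottle_1","crate","cell_1","cell_2","filled_1","handle","sleeve_mouth","shaker","tape_roll","sieve","glove_box"]:
        print(t,[(np.round(d["centre"],3).tolist(),round(d["conf"],2)) for d in finder.spot_point(p,t)])
E
```

```text
{'clock': 0.0, 'joint_pos': array([-1.43203832e+00,  8.79379662e-02,  1.37224012e+00,  5.66976835e-06,
        1.68360254e+00, -1.03082896e-01]), 'dq': array([ 7.83440167e-05, -7.84827330e-04,  7.49618383e-04, -1.00063283e-03,
        1.98714819e-04, -6.22468204e-04]), 'joint_efforts': array([-1.34935173e-03, -3.40190721e+01, -3.02427042e+01,  7.15748733e-02,
        3.33115587e-02, -1.84950677e-04]), 'tcp_pos': array([ 0.13164398, -0.53340259,  0.18422072]), 'ee_rot': array([-3.13941687e+00, -2.30748774e-04,  2.41841284e-01]), 'contact_force': array([-0.30825897,  0.30444635, -0.83294483]), 'torque': array([ 0.00015164,  0.00587854, -0.0307981 ]), 'grasp_force': 0.0, 'opening': 0.0938777960355534} 0.0188
top [ 0.437754   -0.13738538  1.55289046]
bottle_1 [([0.657, 0.149, -0.002], 0.79), ([0.576, 0.048, -0.002], 0.78), ([0.478, -0.044, 0.002], 0.68), ([0.768, 0.138, -0.001], 0.59), ([0.525, 0.122, -0.002], 0.56)]
crate [([0.587, 0.369, 0.002], 0.65), ([0.524, 0.314, -0.001], 0.61), ([0.538, 0.28, 0.002], 0.52), ([0.468, -0.3, 0.155], 0.49)]
cell_1 [([0.538, 0.279, 0.002], 0.91), ([0.
[... 611 characters left out ...]
5, -0.001], 0.84), ([0.662, 0.148, 0.001], 0.83), ([0.48, -0.042, -0.002], 0.77), ([0.585, 0.371, 0.01], 0.72), ([0.526, 0.123, -0.002], 0.64), ([0.679, 0.026, -0.001], 0.54), ([0.768, 0.136, -0.002], 0.49)]
crate [([0.522, 0.316, 0.001], 0.94)]
cell_1 [([0.534, 0.278, 0.006], 0.55)]
cell_2 [([0.534, 0.278, 0.006], 0.55)]
filled_1 [([0.603, 0.297, 0.005], 0.51), ([0.46, 0.257, 0.014], 0.49), ([0.509, 0.348, 0.002], 0.45)]
handle [([0.47, -0.306, 0.15], 0.69)]
sleeve_mouth [([0.512, -0.292, 0.153], 0.6), ([0.524, 0.314, -0.001], 0.57), ([0.46, -0.59, 0.002], 0.51)]
shaker []
tape_roll [([0.363, 0.013, -0.0], 0.6)]
sieve [([0.785, 0.002, -0.001], 0.69)]
glove_box [([0.463, -0.591, 0.0], 0.82)]
```

View pics/top0.png

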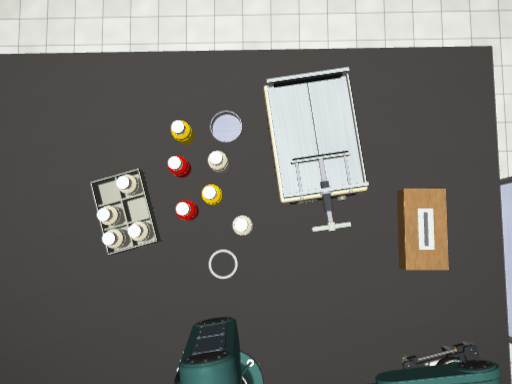

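View pics/side0.png

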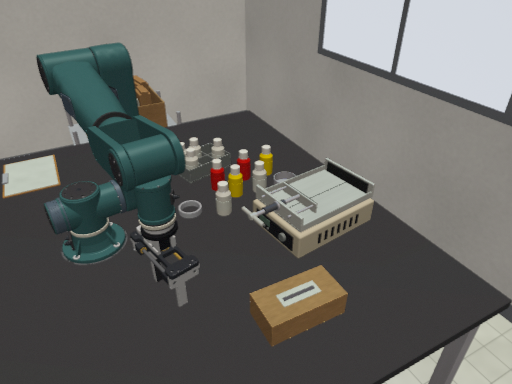

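The top view shows white loose bottles at about (242,225) and (218,160), with red and yellow look-alikes around them. The crate is at about (125,210), with empty cells at (107,190) and (137,207). The handle bar runs from (314,230) to (350,226). The side view agrees.

```bash
cat > h.py <<'E'
from rig import manip, eyes, finder, close_job
import cv2, numpy as np
from scipy.optimize import least_squares
def proj(p,X): return cv2.projectPoints(np.array(X,float).reshape(-1,3),p["rvec"],p["tvec"],p["mtx"],None)[0].reshape(-1,2)
def ray(p,uv,z):
    R=cv2.Rodrigues(p["rvec"])[0];c=-R.T@np.ravel(p["tvec"]);d=R.T@np.linalg.inv(p["mtx"])@[uv[0],uv[1],1]
    return c+d*(z-c[2])/d[2]
def todo(x,y,z,yaw=None):
    "remaining shift in units of 40 mm in the tool axes, and turn in degrees"
    s=manip.observe();R=cv2.Rodrigues(np.zeros(3))[0]
    r,pt,w=s["ee_rot"]
    from scipy.spatial.transform import Rotation as Ro
    R=Ro.from_euler("xyz",s["ee_rot"])
    print("units",np.round(R.inv().apply(np.array([x,y,z])-s["tcp_pos"])/.04,2),"tcp",np.round(s["tcp_pos"],4),"rot",np.round(s["ee_rot"],4))
    if yaw is not None:
        print("rotvec deg",np.round(np.degrees((R.inv()*Ro.from_euler("xyz",[np.pi,0,yaw])).as_rotvec()),2))
E
python3 - <<'E'
from h import *
names=["cell_1","filled_1"]
nom=np.array([[.075,.0375],[0,-.0375],[.075,-.0375],[0,.0375],[-.075,.0375],[-.075,-.0375]])
obs=[]
P={}
for n in("top","side"):
    p=P[n]=eyes.capture(n)
    for t in("cell_1","filled_1","bottle_1"):
        for d in finder.spot_point(p,t):
            c=d["centre"]
            if c[1]>.22: obs.append(c[:2])
            if t=="bottle_1": print(n,np.round(c,3),round(d["conf"],2))
obs=np.array(obs)
def f(v):
    c,s=np.cos(v[2]),np.sin(v[2]);q=nom@np.array([[c,s],[-s,c]])+v[:2]
    d=obs[:,None]-q[None];i=np.argmin((d**2).sum(2),1);return d[range(len(obs)),i].ravel()
r=least_squares(f,[.524,.315,.27],loss="soft_l1",f_scale=.004);print("crate",r.x,len(obs),np.round(f(r.x),3))
v=r.x;c,s=np.cos(v[2]),np.sin(v[2]);print(nom[:2]@np.array([[c,s],[-s,c]])+v[:2])
# overlay on upscaled crops
p=P["top"];im=cv2.resize(p["image"][:,:,::-1],None,fx=4,fy=4,interpolation=cv2.INTER_CUBIC)
def dr(X,col):
    for u in proj(p,X): cv2.circle(im,tuple(int(a*4+2) for a in u),3,col,-1)
k=np.array([[.115,.0775],[.115,-.0775],[-.115,-.0775],[-.115,.0775]])@np.array([[c,s],[-s,c]])+v[:2]
dr(np.c_[k,[.065]*4],(0,0,255)); dr(np.c_[nom@np.array([[c,s],[-s,c]])+v[:2],[.005]*2+[.136]*4],(0,255,0))
dr([[.479,-.043,.131],[.679,.026,.131]],(0,0,255))
# handle bar ends guess
for dx,dy in((0,0),(0,.055),(0,-.055)): dr([[.468+dx,-.303+dy,.152]],(0,0,255))
a=im[600:1040,340:700];b=im[560:960,780:1000];e=im[600:960,1080:1440]
H=440;o=np.zeros((H,940,3),np.uint8);o[:440,:360]=a;o[:400,360:580]=b;o[:360,580:940]=e
cv2.imwrite("pics/ov.png",cv2.resize(o,(800,374)))
E
```

```text
top [0.525 0.121 0.   ] 0.88
top [0.572 0.044 0.002] 0.74
top [ 0.668  0.026 -0.002] 0.6
top [ 0.477 -0.047  0.002] 0.53
side [ 0.672  0.028 -0.002] 0.9
side [ 0.662  0.147 -0.003] 0.74
side [ 0.528  0.123 -0.002] 0.72
side [ 0.477 -0.045 -0.   ] 0.71
side [ 0.572  0.048 -0.003] 0.59
side [ 0.769  0.137 -0.004] 0.59
crate [0.52242091 0.31509305 0.27975015] 9 [ 0.003  0.001  0.001  0.008 -0.001  0.001  0.006  0.001 -0.    -0.001
 -0.002 -0.003 -0.001  0.    -0.001 -0.002 -0.003 -0.003]
[[0.58415091 0.37184388]
 [0.53277524 0.27905088]]
```

View pics/ov.png

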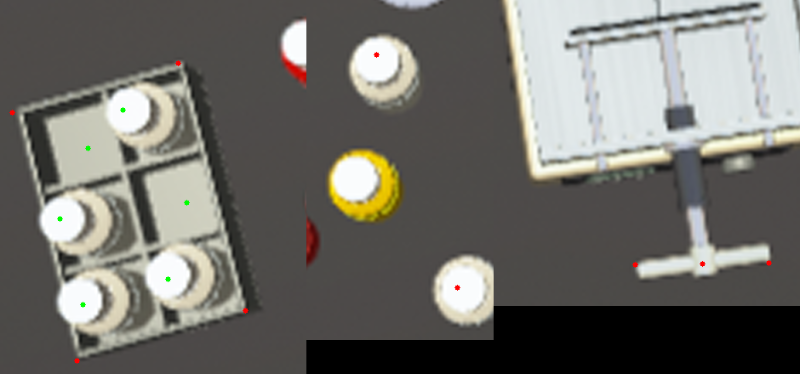

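The overlay fits to about 3 mm, and bottle_2's cap lies a little off my guess. I'll refine it with cap centroids and the bar's outline.

Run:
```python
from h import *
p=eyes.capture("top");im=p["image"]
m=(im.min(2)>238).astype(np.uint8)
n,l,st,c=cv2.connectedComponentsWithStats(m)
for i in range(1,n):
    if 25<st[i,4]<250 and 80<c[i][0]<260 and 100<c[i][1]<270: print("top",st[i],np.round(c[i],1),np.round(ray(p,c[i],.131),4),np.round(ray(p,c[i],.136),4))
for t in("clamp_rod","handle"):
    for d in finder.regions_of(p,t)[:1]:
        k=d["mask"];ys,xs=np.nonzero(k);print(t,d["conf"],xs.min(),xs.max(),ys.min(),ys.max(),k.sum())
sub=im[215:240,305:360].astype(int)
g=(sub.min(2)>125).astype(np.uint8);ys,xs=np.nonzero(g)
W=np.array([ray(p,(x+305,y+215),.157) for x,y in zip(xs,ys)])
n,l,st,c=cv2.connectedComponentsWithStats(g);print(st)
for y in range(0,25): print("".join(".#"[v] for v in g[y]))
s=eyes.capture("side")
m=(s["image"].min(2)>225).astype(np.uint8);n,l,st,c=cv2.connectedComponentsWithStats(m)
for i in range(1,n):
    if 15<st[i,4]<250 and 170<c[i][0]<290 and 130<c[i][1]<230: print("side",st[i],np.round(c[i],1),np.round(ray(s,c[i],.131),4))
print(proj(s,[[.477,-.045,.131],[.672,.027,.131]]))
```

```text
top [172 121  12  11 107] [177.3 126.2] [0.7678 0.1372 0.131 ] [0.7666 0.1363 0.136 ]
top [210 152  12  12 112] [215.4 157.2] [0.6745 0.0251 0.131 ] [0.6736 0.0245 0.136 ]
top [169 157  11  11 104] [173.9 162.1] [0.6613 0.1463 0.131 ] [0.6605 0.1453 0.136 ]
top [117 176  12  13 111] [122.3 182. ] [0.6046 0.2963 0.131 ] [0.604  0.2948 0.136 ]
top [203 187  12  12 110] [208.7 192.1] [0.5725 0.0443 0.131 ] [0.572  0.0437 0.136 ]
top [176 203  13  12 115] [182.  208.3] [0.5264 0.1216 0.131 ] [0.5261 0.1207 0.136 ]
top [ 97 209  12  12 113] [102.7 214.2] [0.5116 0.3514 0.131 ] [0.5114 0.3497 0.136 ]
top [235 219  12  13 124] [240.5 224.5] [ 0.4781 -0.0474  0.131 ] [ 0.4779 -0.0477  0.136 ]
top [128 225  13  13 118] [133.7 230.7] [0.4632 0.2604 0.131 ] [0.4631 0.259  0.136 ]
top [103 232  12  13 115] [108.1 238.2] [0.4425 0.3341 0.131 ] [0.4425 0.3325 0.136 ]
clamp_rod 0.83 292 350 151 231 958
handle 0.97 291 349 152 231 663
[[   0    0   55   25 1113]
 [   7    0   39   17  262]]
......................#####............................
.......................####...........................
[... 648 characters left out ...]
###......................
.......########################........................
.......############.....######.........................
........####...........................................
.......................................................
.......................................................
.......................................................
.......................................................
.......................................................
.......................................................
.......................................................
.......................................................
[[221.75072203 182.29612948]
 [258.51401395 161.81928765]]
```

>>> arm_command(deltas=[{"dz": -0.25,"rz": -5.9},{"dz": -0.25,"rz": -5.9},{"dz": -0.25,"rz": -5.9},{"dz": -0.25,"rz": -5.9},{"dz": -0.25,"rz": -5.9},{"dz": -0.25,"rz": -5.9},{"dz": -0.25,"rz": -5.9},{"dz": -0.25,"rz": -5.9},{}], fingers=-1)

```text
invalid input
```

Run:
```python
from h import *
todo(.478,-.0472,.25,1.065)
p=eyes.capture("top");im=p["image"]
a=ray(p,(312.5,229),.152);b=ray(p,(350,224.7),.152);print(a,b,(a+b)/2,np.arctan2(a[0]-b[0],a[1]-b[1]))
c=cv2.resize(im[160:262,84:164,::-1],None,fx=5.8,fy=5.8,interpolation=cv2.INTER_CUBIC)
def dr(v,col):
    k=np.array([[.115,.0775],[.115,-.0775],[-.115,-.0775],[-.115,.0775]]);C,S=np.cos(v[2]),np.sin(v[2])
    for z,kk in((.065,k),):
        q=proj(p,np.c_[kk@np.array([[C,S],[-S,C]])+v[:2],[z]*4]);cv2.polylines(c,[((q-[84,160]+.5)*5.8).astype(int)],True,col,1)
dr((.5224,.3151,.28),(0,0,255));d=c.copy();
c=cv2.resize(im[160:262,84:164,::-1],None,fx=5.8,fy=5.8,interpolation=cv2.INTER_CUBIC);dr((.525,.3125,.275),(0,255,0))
cv2.imwrite("pics/cr.png",cv2.resize(np.hstack([d,c]),(800,510)))
```

```text
units [11.32 -9.74 -1.62] tcp [ 0.1317 -0.534   0.1854] rot [3.1415 0.     0.2418]
rotvec deg [  0.     0.   -47.17]
[ 0.46307008 -0.25148198  0.152     ] [ 0.47417424 -0.35698014  0.152     ] [ 0.46862216 -0.30423106  0.152     ] -0.10486838055748866
```

View pics/cr.png

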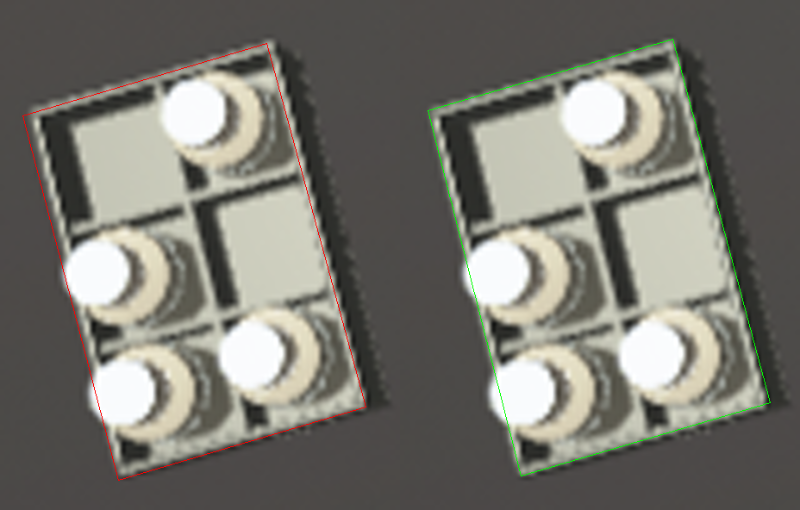

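The green outline with crate at (0.525, 0.3125) and yaw 0.275 fits the rim well. The move was refused, probably because of missing keys or the empty row, so I'll write the rows in full.

>>> arm_command(deltas=[{"dx": 0,"dy": 0,"dz": -0.25,"rx": 0,"ry": 0,"rz": -5.9},{"dx": 0,"dy": 0,"dz": -0.25,"rx": 0,"ry": 0,"rz": -5.9},{"dx": 0,"dy": 0,"dz": -0.25,"rx": 0,"ry": 0,"rz": -5.9},{"dx": 0,"dy": 0,"dz": -0.25,"rx": 0,"ry": 0,"rz": -5.9},{"dx": 0,"dy": 0,"dz": -0.25,"rx": 0,"ry": 0,"rz": -5.9},{"dx": 0,"dy": 0,"dz": -0.25,"rx": 0,"ry": 0,"rz": -5.9},{"dx": 0,"dy": 0,"dz": -0.25,"rx": 0,"ry": 0,"rz": -5.9},{"dx": 0,"dy": 0,"dz": -0.25,"rx": 0,"ry": 0,"rz": -5.9},{"dx": 0,"dy": 0,"dz": 0,"rx": 0,"ry": 0,"rz": 0}], fingers=-1)

```text
clock: 2.6
tcp_pos: [0.1318, -0.5349, 0.2679]
ee_rot: [3.139, 0.004, 1.067]
contact_force: [0.8, 1.4, 0.2]
opening: 0.0941
grasp_force: 0.0
```

Run:
```python
from h import *
todo(.478,-.0472,.25,1.065)
```

```text
units [14.86  1.7   0.4 ] tcp [ 0.1318 -0.5349  0.2679] rot [3.139  0.0035 1.0672]
rotvec deg [0.15 0.2  0.13]
```

>>> arm_command(deltas=[{"dx": 0.4,"dy": 0.05,"dz": 0},{"dx": 0.75,"dy": 0.08,"dz": 0},{"dx": 0.75,"dy": 0.08,"dz": 0},{"dx": 0.75,"dy": 0.08,"dz": 0},{"dx": 0.75,"dy": 0.08,"dz": 0},{"dx": 0.75,"dy": 0.08,"dz": 0},{"dx": 0.75,"dy": 0.08,"dz": 0},{"dx": 0.75,"dy": 0.08,"dz": 0},{"dx": 0.75,"dy": 0.08,"dz": 0},{"dx": 0.75,"dy": 0.08,"dz": 0},{"dx": 0.75,"dy": 0.08,"dz": 0},{"dx": 0.75,"dy": 0.08,"dz": 0}])

```text
invalid input
```

>>> arm_command(deltas=[{"dx": 0.75,"dy": 0.1,"dz": 0},{"dx": 0.75,"dy": 0.1,"dz": 0},{"dx": 0.75,"dy": 0.1,"dz": 0},{"dx": 0.75,"dy": 0.1,"dz": 0},{"dx": 0.75,"dy": 0.1,"dz": 0},{"dx": 0.75,"dy": 0.1,"dz": 0},{"dx": 0.75,"dy": 0.1,"dz": 0},{"dx": 0.5,"dy": 0.07,"dz": 0},{"dx": 0.3,"dy": 0,"dz": 0},{"dx": 0,"dy": 0,"dz": 0},{"dx": 0,"dy": 0,"dz": 0}])

```text
invalid input
```

Run:
```python
from h import *
todo(.478,-.0472,.104,1.065)
```

```text
units [14.87  1.69  4.05] tcp [ 0.1318 -0.5349  0.2679] rot [3.139  0.0035 1.0672]
rotvec deg [0.15 0.2  0.13]
```

>>> arm_command(deltas=[{"dx": 0.4,"dy": 0.05,"dz": 0,"rx": 0,"ry": 0,"rz": 0},{"dx": 0.75,"dy": 0.08,"dz": 0,"rx": 0,"ry": 0,"rz": 0},{"dx": 0.75,"dy": 0.08,"dz": 0,"rx": 0,"ry": 0,"rz": 0},{"dx": 0.75,"dy": 0.08,"dz": 0,"rx": 0,"ry": 0,"rz": 0},{"dx": 0.75,"dy": 0.08,"dz": 0,"rx": 0,"ry": 0,"rz": 0},{"dx": 0.75,"dy": 0.08,"dz": 0,"rx": 0,"ry": 0,"rz": 0},{"dx": 0.75,"dy": 0.08,"dz": 0,"rx": 0,"ry": 0,"rz": 0},{"dx": 0.75,"dy": 0.08,"dz": 0,"rx": 0,"ry": 0,"rz": 0},{"dx": 0.75,"dy": 0.08,"dz": 0,"rx": 0,"ry": 0,"rz": 0},{"dx": 0.75,"dy": 0.08,"dz": 0,"rx": 0,"ry": 0,"rz": 0},{"dx": 0.75,"dy": 0.08,"dz": 0,"rx": 0,"ry": 0,"rz": 0},{"dx": 0.75,"dy": 0.08,"dz": 0,"rx": 0,"ry": 0,"rz": 0}])

```text
clock: 3.6
tcp_pos: [0.332, -0.2467, 0.2645]
ee_rot: [-3.141, -0.001, 1.063]
contact_force: [0.2, 0.4, 0.6]
opening: 0.0941
grasp_force: 0.0
```

>>> arm_command(deltas=[{"dx": 0.75,"dy": 0.1,"dz": 0,"rx": 0,"ry": 0,"rz": 0},{"dx": 0.75,"dy": 0.1,"dz": 0,"rx": 0,"ry": 0,"rz": 0},{"dx": 0.75,"dy": 0.1,"dz": 0,"rx": 0,"ry": 0,"rz": 0},{"dx": 0.75,"dy": 0.1,"dz": 0,"rx": 0,"ry": 0,"rz": 0},{"dx": 0.75,"dy": 0.1,"dz": 0,"rx": 0,"ry": 0,"rz": 0},{"dx": 0.75,"dy": 0.1,"dz": 0,"rx": 0,"ry": 0,"rz": 0},{"dx": 0.75,"dy": 0.1,"dz": 0,"rx": 0,"ry": 0,"rz": 0},{"dx": 0.5,"dy": 0.1,"dz": 0,"rx": 0,"ry": 0,"rz": 0},{"dx": 0.3,"dy": 0,"dz": 0,"rx": 0,"ry": 0,"rz": 0},{"dx": 0,"dy": 0,"dz": 0,"rx": 0,"ry": 0,"rz": 0},{"dx": 0,"dy": 0,"dz": 0,"rx": 0,"ry": 0,"rz": 0}])

```text
clock: 4.52
tcp_pos: [0.4761, -0.0526, 0.2648]
ee_rot: [-3.14, 0.001, 1.066]
contact_force: [-0.2, -0.1, 0.0]
opening: 0.0939
grasp_force: 0.0
```

Run:
```python
from h import *
todo(.478,-.0472,.104,1.065)
```

```text
units [ 0.15 -0.02  4.02] tcp [ 0.4761 -0.0526  0.2648] rot [-3.1404e+00  1.1000e-03  1.0658e+00]
rotvec deg [-0.07  0.06  0.04]
```

Descend and grip.

>>> arm_command(deltas=[{"dx": 0.14,"dy": -0.02,"dz": 0.4,"rx": 0,"ry": 0,"rz": 0},{"dx": 0,"dy": 0,"dz": 0.55,"rx": 0,"ry": 0,"rz": 0},{"dx": 0,"dy": 0,"dz": 0.55,"rx": 0,"ry": 0,"rz": 0},{"dx": 0,"dy": 0,"dz": 0.55,"rx": 0,"ry": 0,"rz": 0},{"dx": 0,"dy": 0,"dz": 0.55,"rx": 0,"ry": 0,"rz": 0},{"dx": 0,"dy": 0,"dz": 0.5,"rx": 0,"ry": 0,"rz": 0},{"dx": 0,"dy": 0,"dz": 0.4,"rx": 0,"ry": 0,"rz": 0},{"dx": 0,"dy": 0,"dz": 0.3,"rx": 0,"ry": 0,"rz": 0},{"dx": 0,"dy": 0,"dz": 0.2,"rx": 0,"ry": 0,"rz": 0},{"dx": 0,"dy": 0,"dz": 0,"rx": 0,"ry": 0,"rz": 0},{"dx": 0,"dy": 0,"dz": 0,"rx": 0,"ry": 0,"rz": 0}])

```text
clock: 5.43
tcp_pos: [0.4788, -0.0482, 0.1058]
ee_rot: [3.141, 0.0, 1.065]
contact_force: [-0.2, 0.1, 0.6]
opening: 0.094
grasp_force: 0.0
```

>>> arm_command(deltas=[{"dx": 0,"dy": 0,"dz": 0,"rx": 0,"ry": 0,"rz": 0},{"dx": 0,"dy": 0,"dz": 0,"rx": 0,"ry": 0,"rz": 0},{"dx": 0,"dy": 0,"dz": 0,"rx": 0,"ry": 0,"rz": 0},{"dx": 0,"dy": 0,"dz": 0,"rx": 0,"ry": 0,"rz": 0},{"dx": 0,"dy": 0,"dz": 0,"rx": 0,"ry": 0,"rz": 0},{"dx": 0,"dy": 0,"dz": 0,"rx": 0,"ry": 0,"rz": 0},{"dx": 0,"dy": 0,"dz": 0,"rx": 0,"ry": 0,"rz": 0},{"dx": 0,"dy": 0,"dz": 0,"rx": 0,"ry": 0,"rz": 0}], fingers=1, newtons=30)

```text
clock: 6.1
tcp_pos: [0.4788, -0.0477, 0.1054]
ee_rot: [3.142, 0.0, 1.066]
contact_force: [-0.1, 0.1, -0.0]
opening: 0.0441
grasp_force: 0.0
```

>>> arm_command(deltas=[{"dx": 0,"dy": 0,"dz": 0,"rx": 0,"ry": 0,"rz": 0},{"dx": 0,"dy": 0,"dz": 0,"rx": 0,"ry": 0,"rz": 0},{"dx": 0,"dy": 0,"dz": 0,"rx": 0,"ry": 0,"rz": 0},{"dx": 0,"dy": 0,"dz": 0,"rx": 0,"ry": 0,"rz": 0}])

```text
clock: 6.43
tcp_pos: [0.4787, -0.0476, 0.1053]
ee_rot: [-3.141, 0.0, 1.066]
contact_force: [-0.3, 0.5, 0.5]
opening: 0.0365
grasp_force: 30.0
```

>>> arm_command(deltas=[{"dx": 0,"dy": 0,"dz": -0.2,"rx": 0,"ry": 0,"rz": 0},{"dx": 0,"dy": 0,"dz": -0.4,"rx": 0,"ry": 0,"rz": 0},{"dx": 0,"dy": 0,"dz": -0.5,"rx": 0,"ry": 0,"rz": 0},{"dx": 0,"dy": 0,"dz": -0.55,"rx": 0,"ry": 0,"rz": 0},{"dx": 0,"dy": 0,"dz": -0.55,"rx": 0,"ry": 0,"rz": 0},{"dx": 0,"dy": 0,"dz": -0.55,"rx": 0,"ry": 0,"rz": 0},{"dx": 0,"dy": 0,"dz": -0.5,"rx": 0,"ry": 0,"rz": 0},{"dx": 0,"dy": 0,"dz": -0.4,"rx": 0,"ry": 0,"rz": 0},{"dx": 0,"dy": 0,"dz": -0.2,"rx": 0,"ry": 0,"rz": 0},{"dx": 0,"dy": 0,"dz": 0,"rx": 0,"ry": 0,"rz": 0}])

```text
clock: 7.27
tcp_pos: [0.4798, -0.0479, 0.2616]
ee_rot: [3.138, -0.001, 1.066]
contact_force: [0.0, 0.3, -3.9]
opening: 0.0368
grasp_force: 30.0
```

Run:
```python
from h import *
s=manip.observe();print(s["opening"],s["grasp_force"],s["contact_force"],s["torque"])
todo(.5347,.2767,.26,1.065)
```

```text
0.0367845804409566 29.98880535364151 [ 0.0445986   0.26975139 -3.91763277] [-0.04952783 -0.09502541 -0.04380641]
units [ 7.77 -2.73  0.04] tcp [ 0.4798 -0.0479  0.2616] rot [ 3.1376e+00 -1.0000e-03  1.0655e+00]
rotvec deg [ 0.23 -0.06  0.03]
```

>>> arm_command(deltas=[{"dx": 0.3,"dy": -0.1,"dz": 0,"rx": 0,"ry": 0,"rz": 0},{"dx": 0.6,"dy": -0.21,"dz": 0,"rx": 0,"ry": 0,"rz": 0},{"dx": 0.75,"dy": -0.265,"dz": 0,"rx": 0,"ry": 0,"rz": 0},{"dx": 0.75,"dy": -0.265,"dz": 0,"rx": 0,"ry": 0,"rz": 0},{"dx": 0.75,"dy": -0.265,"dz": 0,"rx": 0,"ry": 0,"rz": 0},{"dx": 0.75,"dy": -0.265,"dz": 0,"rx": 0,"ry": 0,"rz": 0},{"dx": 0.75,"dy": -0.265,"dz": 0,"rx": 0,"ry": 0,"rz": 0},{"dx": 0.75,"dy": -0.265,"dz": 0,"rx": 0,"ry": 0,"rz": 0},{"dx": 0.75,"dy": -0.265,"dz": 0,"rx": 0,"ry": 0,"rz": 0},{"dx": 0.75,"dy": -0.265,"dz": 0,"rx": 0,"ry": 0,"rz": 0},{"dx": 0.6,"dy": -0.2,"dz": 0,"rx": 0,"ry": 0,"rz": 0},{"dx": 0.27,"dy": -0.1,"dz": 0,"rx": 0,"ry": 0,"rz": 0}])

```text
clock: 8.27
tcp_pos: [0.533, 0.2802, 0.2564]
ee_rot: [-3.138, 0.002, 1.069]
contact_force: [0.1, 1.1, -3.7]
opening: 0.0366
grasp_force: 30.0
```

>>> arm_command(deltas=[{"dx": 0,"dy": 0,"dz": 0,"rx": 0,"ry": 0,"rz": 0},{"dx": 0,"dy": 0,"dz": 0,"rx": 0,"ry": 0,"rz": 0},{"dx": 0,"dy": 0,"dz": 0,"rx": 0,"ry": 0,"rz": 0},{"dx": 0,"dy": 0,"dz": 0,"rx": 0,"ry": 0,"rz": 0}])

```text
clock: 8.6
tcp_pos: [0.5338, 0.2755, 0.2596]
ee_rot: [3.141, 0.0, 1.064]
contact_force: [-0.2, -0.1, -2.1]
opening: 0.0363
grasp_force: 30.0
```

Run:
```python
from h import *
s=manip.observe();print(s["opening"],s["grasp_force"],s["contact_force"],s["torque"])
todo(.5347,.2767,.11,1.065)
for n in ("side",):
    p=eyes.capture(n);cv2.imwrite("pics/s1.png",cv2.resize(p["image"][70:230,120:320,::-1],None,fx=4,fy=3.7,interpolation=cv2.INTER_CUBIC))
```

```text
0.03630975483940527 29.989922046661377 [-0.2393208  -0.11696316 -2.09340484] [ 0.01578781 -0.00829764 -0.03211826]
units [0.04 0.   3.74] tcp [0.5338 0.2755 0.2596] rot [3.1411e+00 5.0000e-04 1.0635e+00]
rotvec deg [ 0.03  0.03 -0.08]
```

View pics/s1.png

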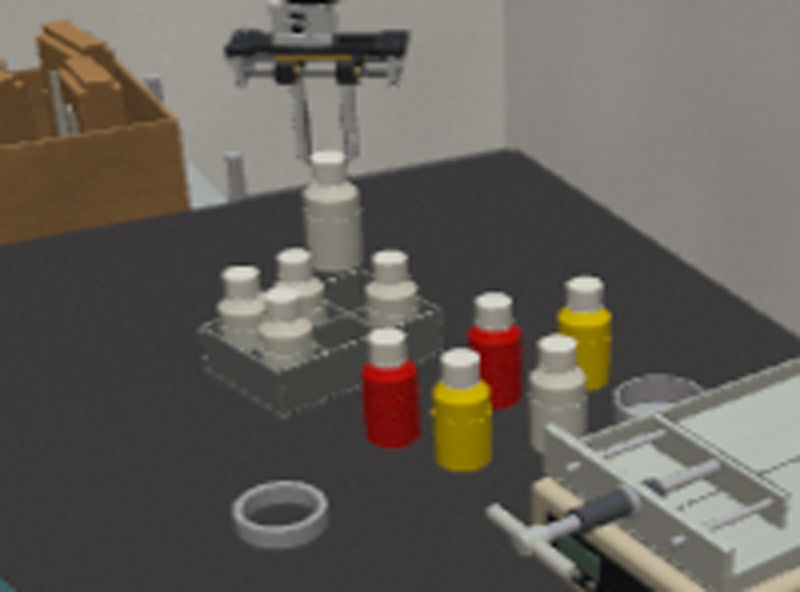

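The bottle hangs upright over the crate, but the finger tips seem to end near the cap's top. I'll check for slip.

Run:
```python
from h import *
p=eyes.capture("side")
t=manip.observe()["tcp_pos"]
q=lambda X:np.round((proj(p,X)-[120,70]+.5)*[4,3.7])
print("tcp",q(t),"captop expected",q(t+[0,0,.026]),"bottom exp",q(t-[0,0,.105]))
print([ (np.round(d["centre"],3),round(d["conf"],2)) for d in finder.spot_point(p,"bottle_1") if d["centre"][2]>.05])
```

```text
tcp [[328. 177.]] captop expected [[326. 155.]] bottom exp [[336. 260.]]
[(array([0.529, 0.28 , 0.154]), 0.71)]
```

>>> arm_command(deltas=[{"dx": 0.03,"dy": 0,"dz": 0.25,"rx": 0,"ry": 0,"rz": 0},{"dx": 0,"dy": 0,"dz": 0.4,"rx": 0,"ry": 0,"rz": 0},{"dx": 0,"dy": 0,"dz": 0.4,"rx": 0,"ry": 0,"rz": 0},{"dx": 0,"dy": 0,"dz": 0.4,"rx": 0,"ry": 0,"rz": 0},{"dx": 0,"dy": 0,"dz": 0.4,"rx": 0,"ry": 0,"rz": 0},{"dx": 0,"dy": 0,"dz": 0.4,"rx": 0,"ry": 0,"rz": 0},{"dx": 0,"dy": 0,"dz": 0.4,"rx": 0,"ry": 0,"rz": 0},{"dx": 0,"dy": 0,"dz": 0.4,"rx": 0,"ry": 0,"rz": 0},{"dx": 0,"dy": 0,"dz": 0.3,"rx": 0,"ry": 0,"rz": 0},{"dx": 0,"dy": 0,"dz": 0.2,"rx": 0,"ry": 0,"rz": 0},{"dx": 0,"dy": 0,"dz": 0.1,"rx": 0,"ry": 0,"rz": 0}])

```text
clock: 9.67
tcp_pos: [0.5335, 0.2777, 0.1115]
ee_rot: [-3.14, 0.002, 1.065]
contact_force: [-0.5, 0.2, -2.8]
opening: 0.037
grasp_force: 30.0
```

>>> arm_command(deltas=[{"dx": 0,"dy": 0,"dz": 0.04,"rx": 0,"ry": 0,"rz": 0},{"dx": 0,"dy": 0,"dz": 0,"rx": 0,"ry": 0,"rz": 0},{"dx": 0,"dy": 0,"dz": 0,"rx": 0,"ry": 0,"rz": 0},{"dx": 0,"dy": 0,"dz": 0,"rx": 0,"ry": 0,"rz": 0}])

```text
clock: 10.0
tcp_pos: [0.535, 0.2785, 0.113]
ee_rot: [3.14, -0.002, 1.066]
contact_force: [0.4, -0.0, -2.9]
opening: 0.0364
grasp_force: 30.0
```

>>> arm_command(deltas=[{"dx": 0,"dy": 0,"dz": 0.04,"rx": 0,"ry": 0,"rz": 0},{"dx": 0,"dy": 0,"dz": 0.03,"rx": 0,"ry": 0,"rz": 0},{"dx": 0,"dy": 0,"dz": 0,"rx": 0,"ry": 0,"rz": 0},{"dx": 0,"dy": 0,"dz": 0,"rx": 0,"ry": 0,"rz": 0}])

```text
clock: 10.33
tcp_pos: [0.5349, 0.2786, 0.1103]
ee_rot: [3.14, -0.002, 1.066]
contact_force: [-0.4, -0.3, 2.0]
opening: 0.0369
grasp_force: 30.0
```

Contact felt; release and rise.

>>> arm_command(deltas=[{"dx": 0,"dy": 0,"dz": 0,"rx": 0,"ry": 0,"rz": 0},{"dx": 0,"dy": 0,"dz": 0,"rx": 0,"ry": 0,"rz": 0},{"dx": 0,"dy": 0,"dz": 0,"rx": 0,"ry": 0,"rz": 0},{"dx": 0,"dy": 0,"dz": 0,"rx": 0,"ry": 0,"rz": 0},{"dx": 0,"dy": 0,"dz": 0,"rx": 0,"ry": 0,"rz": 0},{"dx": 0,"dy": 0,"dz": 0,"rx": 0,"ry": 0,"rz": 0}], fingers=-0.5)

```text
clock: 10.83
tcp_pos: [0.5342, 0.2781, 0.1087]
ee_rot: [-3.141, 0.0, 1.066]
contact_force: [-0.9, 1.1, 0.0]
opening: 0.0702
grasp_force: 0.0
```

>>> arm_command(deltas=[{"dx": 0,"dy": 0,"dz": -0.2,"rx": 0,"ry": 0,"rz": 0},{"dx": 0,"dy": 0,"dz": -0.4,"rx": 0,"ry": 0,"rz": 0},{"dx": 0,"dy": 0,"dz": -0.6,"rx": 0,"ry": 0,"rz": 0},{"dx": 0,"dy": 0,"dz": -0.6,"rx": 0,"ry": 0,"rz": 0},{"dx": 0,"dy": 0,"dz": -0.6,"rx": 0,"ry": 0,"rz": 0},{"dx": 0,"dy": 0,"dz": -0.6,"rx": 0,"ry": 0,"rz": 0},{"dx": 0,"dy": 0,"dz": -0.5,"rx": 0,"ry": 0,"rz": 0},{"dx": 0,"dy": 0,"dz": -0.2,"rx": 0,"ry": 0,"rz": 0},{"dx": 0,"dy": 0,"dz": 0,"rx": 0,"ry": 0,"rz": 0}], fingers=-1)

```text
clock: 11.58
tcp_pos: [0.5354, 0.2786, 0.2604]
ee_rot: [3.138, -0.005, 1.066]
contact_force: [0.2, -0.1, -0.5]
opening: 0.0942
grasp_force: 0.0
```

Run:
```python
from h import *
todo(.6745,.025,.26,1.065)
```

```text
units [-3.87  6.11  0.02] tcp [0.5354 0.2786 0.2604] rot [ 3.1377 -0.0046  1.0656]
rotvec deg [ 0.22 -0.26  0.03]
```

>>> arm_command(deltas=[{"dx": -0.19,"dy": 0.3,"dz": 0,"rx": 0,"ry": 0,"rz": 0},{"dx": -0.39,"dy": 0.61,"dz": 0,"rx": 0,"ry": 0,"rz": 0},{"dx": -0.46,"dy": 0.73,"dz": 0,"rx": 0,"ry": 0,"rz": 0},{"dx": -0.46,"dy": 0.73,"dz": 0,"rx": 0,"ry": 0,"rz": 0},{"dx": -0.46,"dy": 0.73,"dz": 0,"rx": 0,"ry": 0,"rz": 0},{"dx": -0.46,"dy": 0.73,"dz": 0,"rx": 0,"ry": 0,"rz": 0},{"dx": -0.46,"dy": 0.73,"dz": 0,"rx": 0,"ry": 0,"rz": 0},{"dx": -0.46,"dy": 0.73,"dz": 0,"rx": 0,"ry": 0,"rz": 0},{"dx": -0.34,"dy": 0.52,"dz": 0,"rx": 0,"ry": 0,"rz": 0},{"dx": -0.19,"dy": 0.3,"dz": 0,"rx": 0,"ry": 0,"rz": 0},{"dx": 0,"dy": 0,"dz": 0,"rx": 0,"ry": 0,"rz": 0},{"dx": 0,"dy": 0,"dz": 0,"rx": 0,"ry": 0,"rz": 0}])

```text
clock: 12.58
tcp_pos: [0.6727, 0.0241, 0.2551]
ee_rot: [-3.138, 0.001, 1.065]
contact_force: [0.3, 1.0, -0.3]
opening: 0.0949
grasp_force: 0.0
```

Run:
```python
from h import *
todo(.6745,.025,.105,1.065)
```

```text
units [0.05 0.04 3.75] tcp [0.6727 0.0241 0.2551] rot [-3.1383e+00  9.0000e-04  1.0646e+00]
rotvec deg [-0.19  0.05 -0.02]
```

>>> arm_command(deltas=[{"dx": 0.04,"dy": 0.03,"dz": 0.3,"rx": 0,"ry": 0,"rz": 0},{"dx": 0,"dy": 0,"dz": 0.55,"rx": 0,"ry": 0,"rz": 0},{"dx": 0,"dy": 0,"dz": 0.55,"rx": 0,"ry": 0,"rz": 0},{"dx": 0,"dy": 0,"dz": 0.55,"rx": 0,"ry": 0,"rz": 0},{"dx": 0,"dy": 0,"dz": 0.55,"rx": 0,"ry": 0,"rz": 0},{"dx": 0,"dy": 0,"dz": 0.5,"rx": 0,"ry": 0,"rz": 0},{"dx": 0,"dy": 0,"dz": 0.4,"rx": 0,"ry": 0,"rz": 0},{"dx": 0,"dy": 0,"dz": 0.3,"rx": 0,"ry": 0,"rz": 0},{"dx": 0,"dy": 0,"dz": 0.05,"rx": 0,"ry": 0,"rz": 0},{"dx": 0,"dy": 0,"dz": 0,"rx": 0,"ry": 0,"rz": 0},{"dx": 0,"dy": 0,"dz": 0,"rx": 0,"ry": 0,"rz": 0}])

```text
clock: 13.5
tcp_pos: [0.6754, 0.026, 0.1081]
ee_rot: [3.14, -0.001, 1.067]
contact_force: [-0.4, -0.3, 0.8]
opening: 0.0943
grasp_force: 0.0
```

>>> arm_command(deltas=[{"dx": 0,"dy": 0,"dz": 0,"rx": 0,"ry": 0,"rz": 0},{"dx": 0,"dy": 0,"dz": 0,"rx": 0,"ry": 0,"rz": 0},{"dx": 0,"dy": 0,"dz": 0,"rx": 0,"ry": 0,"rz": 0},{"dx": 0,"dy": 0,"dz": 0,"rx": 0,"ry": 0,"rz": 0},{"dx": 0,"dy": 0,"dz": 0,"rx": 0,"ry": 0,"rz": 0},{"dx": 0,"dy": 0,"dz": 0,"rx": 0,"ry": 0,"rz": 0},{"dx": 0,"dy": 0,"dz": 0,"rx": 0,"ry": 0,"rz": 0},{"dx": 0,"dy": 0,"dz": 0,"rx": 0,"ry": 0,"rz": 0},{"dx": 0,"dy": 0,"dz": 0,"rx": 0,"ry": 0,"rz": 0},{"dx": 0,"dy": 0,"dz": 0,"rx": 0,"ry": 0,"rz": 0},{"dx": 0,"dy": 0,"dz": 0,"rx": 0,"ry": 0,"rz": 0},{"dx": 0,"dy": 0,"dz": 0,"rx": 0,"ry": 0,"rz": 0}], fingers=1, newtons=30)

```text
clock: 14.5
tcp_pos: [0.6748, 0.0254, 0.1069]
ee_rot: [-3.141, 0.0, 1.066]
contact_force: [0.3, 0.5, 1.1]
opening: 0.0365
grasp_force: 30.0
```

>>> arm_command(deltas=[{"dx": 0,"dy": 0,"dz": -0.2,"rx": 0,"ry": 0,"rz": 0},{"dx": 0,"dy": 0,"dz": -0.4,"rx": 0,"ry": 0,"rz": 0},{"dx": 0,"dy": 0,"dz": -0.5,"rx": 0,"ry": 0,"rz": 0},{"dx": 0,"dy": 0,"dz": -0.55,"rx": 0,"ry": 0,"rz": 0},{"dx": 0,"dy": 0,"dz": -0.55,"rx": 0,"ry": 0,"rz": 0},{"dx": 0,"dy": 0,"dz": -0.55,"rx": 0,"ry": 0,"rz": 0},{"dx": 0,"dy": 0,"dz": -0.55,"rx": 0,"ry": 0,"rz": 0},{"dx": 0,"dy": 0,"dz": -0.4,"rx": 0,"ry": 0,"rz": 0},{"dx": 0,"dy": 0,"dz": -0.3,"rx": 0,"ry": 0,"rz": 0},{"dx": 0,"dy": 0,"dz": 0,"rx": 0,"ry": 0,"rz": 0},{"dx": 0,"dy": 0,"dz": 0,"rx": 0,"ry": 0,"rz": 0}])

```text
clock: 15.42
tcp_pos: [0.6754, 0.0251, 0.2673]
ee_rot: [3.14, -0.0, 1.065]
contact_force: [-0.1, 0.7, -3.9]
opening: 0.0364
grasp_force: 30.0
```

Run:
```python
from h import *
todo(.5864,.3693,.265,1.065)
p=eyes.capture("top")
m=(p["image"].min(2)>238).astype(np.uint8);n,l,st,c=cv2.connectedComponentsWithStats(m)
for i in range(1,n):
    if 25<st[i,4]<250 and 80<c[i][0]<160: print(st[i,4],np.round(ray(p,c[i],.136),4))
```

```text
units [ 6.45 -6.11  0.05] tcp [0.6754 0.0251 0.2673] rot [ 3.1404e+00 -3.0000e-04  1.0655e+00]
rotvec deg [ 0.07 -0.02  0.03]
111 [0.604  0.2948 0.136 ]
118 [0.5345 0.2782 0.136 ]
113 [0.5114 0.3497 0.136 ]
118 [0.4631 0.259  0.136 ]
115 [0.4425 0.3325 0.136 ]
```

>>> arm_command(deltas=[{"dx": 0.32,"dy": -0.3,"dz": 0,"rx": 0,"ry": 0,"rz": 0},{"dx": 0.52,"dy": -0.49,"dz": 0,"rx": 0,"ry": 0,"rz": 0},{"dx": 0.645,"dy": -0.61,"dz": 0,"rx": 0,"ry": 0,"rz": 0},{"dx": 0.645,"dy": -0.61,"dz": 0,"rx": 0,"ry": 0,"rz": 0},{"dx": 0.645,"dy": -0.61,"dz": 0,"rx": 0,"ry": 0,"rz": 0},{"dx": 0.645,"dy": -0.61,"dz": 0,"rx": 0,"ry": 0,"rz": 0},{"dx": 0.645,"dy": -0.61,"dz": 0,"rx": 0,"ry": 0,"rz": 0},{"dx": 0.645,"dy": -0.61,"dz": 0,"rx": 0,"ry": 0,"rz": 0},{"dx": 0.645,"dy": -0.61,"dz": 0,"rx": 0,"ry": 0,"rz": 0},{"dx": 0.52,"dy": -0.49,"dz": 0,"rx": 0,"ry": 0,"rz": 0},{"dx": 0.39,"dy": -0.37,"dz": 0,"rx": 0,"ry": 0,"rz": 0},{"dx": 0.19,"dy": -0.18,"dz": 0,"rx": 0,"ry": 0,"rz": 0}])

```text
clock: 16.47
tcp_pos: [0.5845, 0.3724, 0.2641]
ee_rot: [-3.138, 0.003, 1.07]
contact_force: [0.6, -0.5, -2.2]
opening: 0.0365
grasp_force: 30.0
```

>>> arm_command(deltas=[{"dx": 0,"dy": 0,"dz": 0,"rx": 0,"ry": 0,"rz": 0},{"dx": 0,"dy": 0,"dz": 0,"rx": 0,"ry": 0,"rz": 0},{"dx": 0,"dy": 0,"dz": 0,"rx": 0,"ry": 0,"rz": 0}])

```text
clock: 16.72
tcp_pos: [0.5871, 0.3676, 0.2663]
ee_rot: [3.141, 0.002, 1.064]
contact_force: [-0.1, -0.8, -2.4]
opening: 0.0365
grasp_force: 30.0
```

Run:
```python
from h import *
todo(.5864,.3693,.112,1.065)
```

```text
units [ 0.04 -0.04  3.86] tcp [0.5871 0.3676 0.2663] rot [3.1414e+00 1.8000e-03 1.0636e+00]
rotvec deg [ 0.01  0.11 -0.08]
```

>>> arm_command(deltas=[{"dx": 0.02,"dy": -0.02,"dz": 0.25,"rx": 0,"ry": 0,"rz": 0},{"dx": 0,"dy": 0,"dz": 0.4,"rx": 0,"ry": 0,"rz": 0},{"dx": 0,"dy": 0,"dz": 0.4,"rx": 0,"ry": 0,"rz": 0},{"dx": 0,"dy": 0,"dz": 0.4,"rx": 0,"ry": 0,"rz": 0},{"dx": 0,"dy": 0,"dz": 0.4,"rx": 0,"ry": 0,"rz": 0},{"dx": 0,"dy": 0,"dz": 0.4,"rx": 0,"ry": 0,"rz": 0},{"dx": 0,"dy": 0,"dz": 0.4,"rx": 0,"ry": 0,"rz": 0},{"dx": 0,"dy": 0,"dz": 0.4,"rx": 0,"ry": 0,"rz": 0},{"dx": 0,"dy": 0,"dz": 0.35,"rx": 0,"ry": 0,"rz": 0},{"dx": 0,"dy": 0,"dz": 0.25,"rx": 0,"ry": 0,"rz": 0},{"dx": 0,"dy": 0,"dz": 0.12,"rx": 0,"ry": 0,"rz": 0},{"dx": 0,"dy": 0,"dz": 0.03,"rx": 0,"ry": 0,"rz": 0}])

```text
clock: 17.72
tcp_pos: [0.5859, 0.3692, 0.1133]
ee_rot: [-3.14, 0.002, 1.064]
contact_force: [-0.5, 0.6, -3.1]
opening: 0.0369
grasp_force: 30.0
```

>>> arm_command(deltas=[{"dx": 0,"dy": 0,"dz": 0.03,"rx": 0,"ry": 0,"rz": 0},{"dx": 0,"dy": 0,"dz": 0,"rx": 0,"ry": 0,"rz": 0},{"dx": 0,"dy": 0,"dz": 0,"rx": 0,"ry": 0,"rz": 0},{"dx": 0,"dy": 0,"dz": 0,"rx": 0,"ry": 0,"rz": 0}])

```text
clock: 18.05
tcp_pos: [0.5867, 0.3707, 0.115]
ee_rot: [3.14, -0.002, 1.066]
contact_force: [-0.8, -0.6, -3.2]
opening: 0.0367
grasp_force: 30.0
```

>>> arm_command(deltas=[{"dx": 0,"dy": 0,"dz": 0.04,"rx": 0,"ry": 0,"rz": 0},{"dx": 0,"dy": 0,"dz": 0.03,"rx": 0,"ry": 0,"rz": 0},{"dx": 0,"dy": 0,"dz": 0,"rx": 0,"ry": 0,"rz": 0},{"dx": 0,"dy": 0,"dz": 0,"rx": 0,"ry": 0,"rz": 0}])

```text
clock: 18.38
tcp_pos: [0.5865, 0.3707, 0.1119]
ee_rot: [3.141, -0.001, 1.066]
contact_force: [-0.6, -0.4, 1.0]
opening: 0.0367
grasp_force: 30.0
```

>>> arm_command(deltas=[{"dx": 0,"dy": 0,"dz": 0,"rx": 0,"ry": 0,"rz": 0},{"dx": 0,"dy": 0,"dz": 0,"rx": 0,"ry": 0,"rz": 0},{"dx": 0,"dy": 0,"dz": 0,"rx": 0,"ry": 0,"rz": 0},{"dx": 0,"dy": 0,"dz": 0,"rx": 0,"ry": 0,"rz": 0},{"dx": 0,"dy": 0,"dz": 0,"rx": 0,"ry": 0,"rz": 0},{"dx": 0,"dy": 0,"dz": 0,"rx": 0,"ry": 0,"rz": 0}], fingers=-0.5)

```text
clock: 18.88
tcp_pos: [0.5862, 0.3703, 0.1109]
ee_rot: [3.141, 0.0, 1.066]
contact_force: [-0.6, 0.1, -0.6]
opening: 0.0699
grasp_force: 0.0
```

>>> arm_command(deltas=[{"dx": 0,"dy": 0,"dz": -0.2,"rx": 0,"ry": 0,"rz": 0},{"dx": 0,"dy": 0,"dz": -0.4,"rx": 0,"ry": 0,"rz": 0},{"dx": 0,"dy": 0,"dz": -0.6,"rx": 0,"ry": 0,"rz": 0},{"dx": 0,"dy": 0,"dz": -0.6,"rx": 0,"ry": 0,"rz": 0},{"dx": 0,"dy": 0,"dz": -0.6,"rx": 0,"ry": 0,"rz": 0},{"dx": 0,"dy": 0,"dz": -0.6,"rx": 0,"ry": 0,"rz": 0},{"dx": 0,"dy": 0,"dz": -0.6,"rx": 0,"ry": 0,"rz": 0},{"dx": 0,"dy": 0,"dz": -0.3,"rx": 0,"ry": 0,"rz": 0},{"dx": 0,"dy": 0,"dz": 0,"rx": 0,"ry": 0,"rz": 0},{"dx": 0,"dy": 0,"dz": 0,"rx": 0,"ry": 0,"rz": 0}], fingers=-1)

```text
clock: 19.72
tcp_pos: [0.5866, 0.3706, 0.2683]
ee_rot: [3.14, -0.002, 1.066]
contact_force: [-0.1, 0.1, -0.0]
opening: 0.0943
grasp_force: 0.0
```

Run:
```python
from h import *
th=.105; H=np.array([.4686,-.304]); yv=np.array([-np.sin(th),np.cos(th)])
for s in(1,-1):print(s,H+s*.032*yv)
g=H+.032*yv
todo(g[0],g[1],.265,np.pi/2+th)
p=eyes.capture("side")
cv2.imwrite("pics/s2.png",cv2.resize(p["image"][70:230,120:320,::-1],None,fx=4,fy=3.7,interpolation=cv2.INTER_CUBIC))
```

```text
1 [ 0.46524617 -0.27217624]
-1 [ 0.47195383 -0.33582376]
units [-15.53   5.12   0.06] tcp [0.5866 0.3706 0.2683] rot [ 3.1400e+00 -2.2000e-03  1.0656e+00]
rotvec deg [  0.13  -0.09 -34.96]
```

View pics/s2.png

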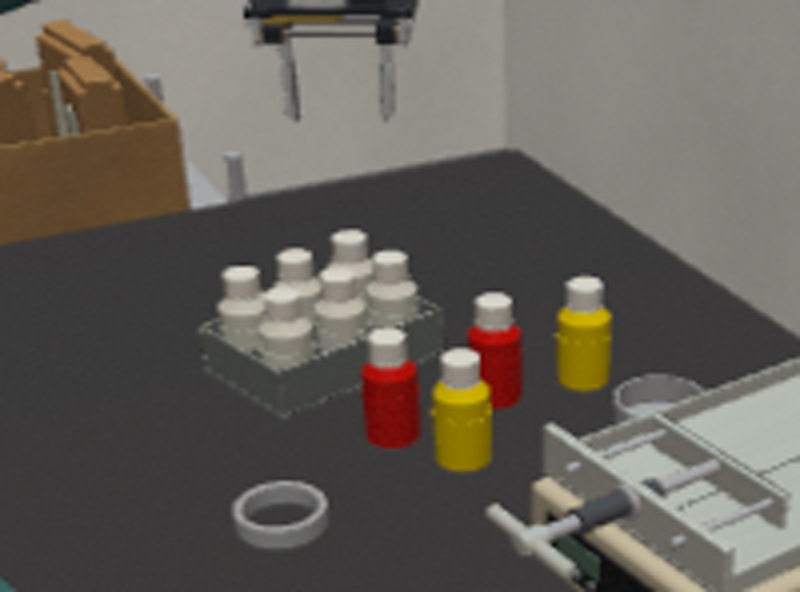

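All six bottles stand level in the crate. Next is the handle: turn in place first.

>>> arm_command(deltas=[{"dx": 0,"dy": 0,"dz": 0,"rx": 0,"ry": 0,"rz": -3},{"dx": 0,"dy": 0,"dz": 0,"rx": 0,"ry": 0,"rz": -6},{"dx": 0,"dy": 0,"dz": 0,"rx": 0,"ry": 0,"rz": -6},{"dx": 0,"dy": 0,"dz": 0,"rx": 0,"ry": 0,"rz": -6},{"dx": 0,"dy": 0,"dz": 0,"rx": 0,"ry": 0,"rz": -6},{"dx": 0,"dy": 0,"dz": 0,"rx": 0,"ry": 0,"rz": -5},{"dx": 0,"dy": 0,"dz": 0,"rx": 0,"ry": 0,"rz": -3},{"dx": 0,"dy": 0,"dz": 0,"rx": 0,"ry": 0,"rz": 0},{"dx": 0,"dy": 0,"dz": 0,"rx": 0,"ry": 0,"rz": 0}])

```text
clock: 20.52
tcp_pos: [0.5857, 0.3701, 0.2649]
ee_rot: [-3.138, 0.001, 1.675]
contact_force: [0.1, 0.1, 0.1]
opening: 0.094
grasp_force: 0.0
```

Run:
```python
from h import *
todo(.4652,-.2722,.265,np.pi/2+.105)
```

```text
units [-15.66  -4.67   0.03] tcp [0.5857 0.3701 0.2649] rot [-3.1384e+00  1.4000e-03  1.6750e+00]
rotvec deg [-0.18  0.08 -0.05]
```

>>> arm_command(deltas=[{"dx": -0.3,"dy": -0.09,"dz": 0,"rx": 0,"ry": 0,"rz": 0},{"dx": -0.5,"dy": -0.15,"dz": 0,"rx": 0,"ry": 0,"rz": 0},{"dx": -0.75,"dy": -0.223,"dz": 0,"rx": 0,"ry": 0,"rz": 0},{"dx": -0.75,"dy": -0.223,"dz": 0,"rx": 0,"ry": 0,"rz": 0},{"dx": -0.75,"dy": -0.223,"dz": 0,"rx": 0,"ry": 0,"rz": 0},{"dx": -0.75,"dy": -0.223,"dz": 0,"rx": 0,"ry": 0,"rz": 0},{"dx": -0.75,"dy": -0.223,"dz": 0,"rx": 0,"ry": 0,"rz": 0},{"dx": -0.75,"dy": -0.223,"dz": 0,"rx": 0,"ry": 0,"rz": 0},{"dx": -0.75,"dy": -0.223,"dz": 0,"rx": 0,"ry": 0,"rz": 0},{"dx": -0.75,"dy": -0.223,"dz": 0,"rx": 0,"ry": 0,"rz": 0},{"dx": -0.75,"dy": -0.223,"dz": 0,"rx": 0,"ry": 0,"rz": 0},{"dx": -0.75,"dy": -0.223,"dz": 0,"rx": 0,"ry": 0,"rz": 0}])

```text
clock: 21.52
tcp_pos: [0.522, 0.0285, 0.2663]
ee_rot: [-3.141, -0.0, 1.675]
contact_force: [-0.9, -0.0, -0.3]
opening: 0.0939
grasp_force: 0.0
```

>>> arm_command(deltas=[{"dx": -0.75,"dy": -0.223,"dz": 0,"rx": 0,"ry": 0,"rz": 0},{"dx": -0.75,"dy": -0.223,"dz": 0,"rx": 0,"ry": 0,"rz": 0},{"dx": -0.75,"dy": -0.223,"dz": 0,"rx": 0,"ry": 0,"rz": 0},{"dx": -0.75,"dy": -0.223,"dz": 0,"rx": 0,"ry": 0,"rz": 0},{"dx": -0.75,"dy": -0.223,"dz": 0,"rx": 0,"ry": 0,"rz": 0},{"dx": -0.75,"dy": -0.223,"dz": 0,"rx": 0,"ry": 0,"rz": 0},{"dx": -0.75,"dy": -0.223,"dz": 0,"rx": 0,"ry": 0,"rz": 0},{"dx": -0.75,"dy": -0.223,"dz": 0,"rx": 0,"ry": 0,"rz": 0},{"dx": -0.7,"dy": -0.21,"dz": 0,"rx": 0,"ry": 0,"rz": 0},{"dx": -0.4,"dy": -0.12,"dz": 0,"rx": 0,"ry": 0,"rz": 0},{"dx": -0.26,"dy": -0.08,"dz": 0,"rx": 0,"ry": 0,"rz": 0},{"dx": 0,"dy": 0,"dz": 0,"rx": 0,"ry": 0,"rz": 0}])

```text
clock: 22.52
tcp_pos: [0.466, -0.2738, 0.2659]
ee_rot: [-3.14, -0.001, 1.673]
contact_force: [0.0, 0.4, -0.2]
opening: 0.0942
grasp_force: 0.0
```

Run:
```python
from h import *
todo(.4652,-.2722,.133,np.pi/2+.105)
p=eyes.capture("side");print([np.round(d["centre"],3) for d in finder.spot_point(p,"handle")])
p=eyes.capture("top");print([np.round(d["centre"],3) for d in finder.spot_point(p,"handle")])
```

```text
units [ 0.04 -0.01  3.32] tcp [ 0.466  -0.2738  0.2659] rot [-3.1401e+00 -7.0000e-04  1.6728e+00]
rotvec deg [-0.09 -0.04 -0.17]
[array([ 0.47 , -0.306,  0.153])]
[]
```

>>> arm_command(deltas=[{"dx": 0.02,"dy": 0,"dz": 0.25,"rx": 0,"ry": 0,"rz": 0},{"dx": 0,"dy": 0,"dz": 0.45,"rx": 0,"ry": 0,"rz": 0},{"dx": 0,"dy": 0,"dz": 0.45,"rx": 0,"ry": 0,"rz": 0},{"dx": 0,"dy": 0,"dz": 0.45,"rx": 0,"ry": 0,"rz": 0},{"dx": 0,"dy": 0,"dz": 0.45,"rx": 0,"ry": 0,"rz": 0},{"dx": 0,"dy": 0,"dz": 0.45,"rx": 0,"ry": 0,"rz": 0},{"dx": 0,"dy": 0,"dz": 0.4,"rx": 0,"ry": 0,"rz": 0},{"dx": 0,"dy": 0,"dz": 0.3,"rx": 0,"ry": 0,"rz": 0},{"dx": 0,"dy": 0,"dz": 0.1,"rx": 0,"ry": 0,"rz": 0},{"dx": 0,"dy": 0,"dz": 0,"rx": 0,"ry": 0,"rz": 0},{"dx": 0,"dy": 0,"dz": 0,"rx": 0,"ry": 0,"rz": 0}])

```text
clock: 23.63
tcp_pos: [0.467, -0.2712, 0.1355]
ee_rot: [3.141, 0.001, 1.677]
contact_force: [0.1, -0.6, 0.8]
opening: 0.0942
grasp_force: 0.0
```

>>> arm_command(deltas=[{"dx": 0,"dy": 0,"dz": 0,"rx": 0,"ry": 0,"rz": 0},{"dx": 0,"dy": 0,"dz": 0,"rx": 0,"ry": 0,"rz": 0},{"dx": 0,"dy": 0,"dz": 0,"rx": 0,"ry": 0,"rz": 0},{"dx": 0,"dy": 0,"dz": 0,"rx": 0,"ry": 0,"rz": 0},{"dx": 0,"dy": 0,"dz": 0,"rx": 0,"ry": 0,"rz": 0},{"dx": 0,"dy": 0,"dz": 0,"rx": 0,"ry": 0,"rz": 0},{"dx": 0,"dy": 0,"dz": 0,"rx": 0,"ry": 0,"rz": 0},{"dx": 0,"dy": 0,"dz": 0,"rx": 0,"ry": 0,"rz": 0},{"dx": 0,"dy": 0,"dz": 0,"rx": 0,"ry": 0,"rz": 0}], fingers=1, newtons=40)

```text
clock: 24.38
tcp_pos: [0.4666, -0.2714, 0.1349]
ee_rot: [-3.141, 0.0, 1.676]
contact_force: [-0.3, 0.9, -1.0]
opening: 0.0376
grasp_force: 0.0
```

>>> arm_command(deltas=[{"dx": 0,"dy": 0,"dz": 0,"rx": 0,"ry": 0,"rz": 0},{"dx": 0,"dy": 0,"dz": 0,"rx": 0,"ry": 0,"rz": 0},{"dx": 0,"dy": 0,"dz": 0,"rx": 0,"ry": 0,"rz": 0},{"dx": 0,"dy": 0,"dz": 0,"rx": 0,"ry": 0,"rz": 0},{"dx": 0,"dy": 0,"dz": 0,"rx": 0,"ry": 0,"rz": 0},{"dx": 0,"dy": 0,"dz": 0,"rx": 0,"ry": 0,"rz": 0}])

```text
clock: 24.88
tcp_pos: [0.465, -0.2715, 0.1346]
ee_rot: [-3.138, -0.0, 1.676]
contact_force: [-5.0, -0.6, 1.3]
opening: 0.0104
grasp_force: 36.1
```

Run:
```python
from h import *
todo(.4652,-.2722,.133,np.pi/2+.105)
p=eyes.capture("side");cv2.imwrite("pics/s3.png",cv2.resize(p["image"][130:250,200:340,::-1],None,fx=5,fy=5,interpolation=cv2.INTER_CUBIC))
print([np.round(d["centre"],3) for d in finder.spot_point(p,"handle")])
```

```text
units [-0.02  0.    0.04] tcp [ 0.465  -0.2715  0.1346] rot [-3.1378e+00 -4.0000e-04  1.6760e+00]
rotvec deg [-0.22 -0.02  0.01]
[array([ 0.525,  0.316, -0.002])]
```

View pics/s3.png

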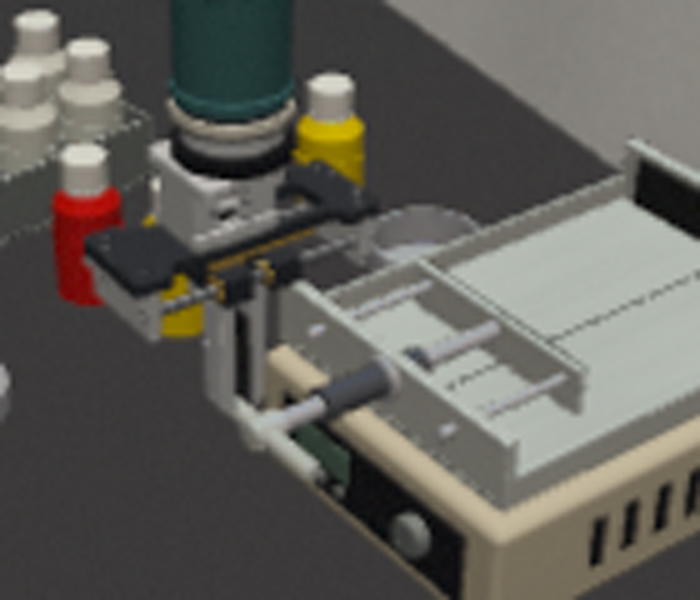

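The fingers hold the bar beside the hub and the rod is at rest. Now the pull, slowly.

>>> arm_command(deltas=[{"dx": 0,"dy": 0,"dz": 0,"rx": 0,"ry": 0,"rz": 0},{"dx": 0,"dy": 0,"dz": 0,"rx": 0,"ry": 0,"rz": 0},{"dx": 0,"dy": 0,"dz": 0,"rx": 0,"ry": 0,"rz": 0},{"dx": 0,"dy": 0,"dz": 0,"rx": 0,"ry": 0,"rz": 0}])

```text
clock: 25.32
tcp_pos: [0.465, -0.2715, 0.1346]
ee_rot: [-3.138, -0.0, 1.676]
contact_force: [-5.5, -0.8, 1.3]
opening: 0.0103
grasp_force: 36.1
```

>>> arm_command(deltas=[{"dx": 0,"dy": -0.05,"dz": 0,"rx": 0,"ry": 0,"rz": 0},{"dx": 0,"dy": -0.05,"dz": 0,"rx": 0,"ry": 0,"rz": 0},{"dx": 0,"dy": -0.1,"dz": 0,"rx": 0,"ry": 0,"rz": 0},{"dx": 0,"dy": -0.1,"dz": 0,"rx": 0,"ry": 0,"rz": 0},{"dx": 0,"dy": -0.1,"dz": 0,"rx": 0,"ry": 0,"rz": 0},{"dx": 0,"dy": -0.1,"dz": 0,"rx": 0,"ry": 0,"rz": 0},{"dx": 0,"dy": 0,"dz": 0,"rx": 0,"ry": 0,"rz": 0},{"dx": 0,"dy": 0,"dz": 0,"rx": 0,"ry": 0,"rz": 0},{"dx": 0,"dy": 0,"dz": 0,"rx": 0,"ry": 0,"rz": 0}])

```text
clock: 26.07
tcp_pos: [0.4495, -0.2742, 0.138]
ee_rot: [3.134, 0.004, 1.677]
contact_force: [-0.4, 0.5, 0.5]
opening: 0.0005
grasp_force: 0.0
```

The bar slipped out of the fingertips. I'll compare where the tips really are with the TCP's projection.

Run:
```python
from h import *
s=manip.observe();t=s["tcp_pos"];print(t,s["opening"],s["ee_rot"])
p=eyes.capture("side");x0,y0=230,160
im=cv2.resize(p["image"][y0:y0+72,x0:x0+96,::-1],None,fx=8,fy=8,interpolation=cv2.INTER_CUBIC)
th=.105;H=np.array([.4686,-.304,.152]);yv=np.array([-np.sin(th),np.cos(th),0])
def d(X,col):
    for u in proj(p,X): cv2.circle(im,tuple(int(a) for a in (u-[x0,y0]+.5)*8),4,col,-1)
d([t],(0,0,255));d([t+[0,0,.0188]],(0,255,255));d([H,H+.055*yv,H-.055*yv,H+.032*yv],(0,255,0))
cv2.imwrite("pics/s4.png",im)
print([(np.round(q["centre"],3),q["conf"]) for q in finder.spot_point(p,"handle")])
```

```text
[ 0.44954584 -0.27418522  0.13803341] 0.0005305734216847888 [3.13439561 0.00400025 1.67723038]
[(array([ 0.467, -0.305,  0.153]), 0.91)]
```

View pics/s4.png

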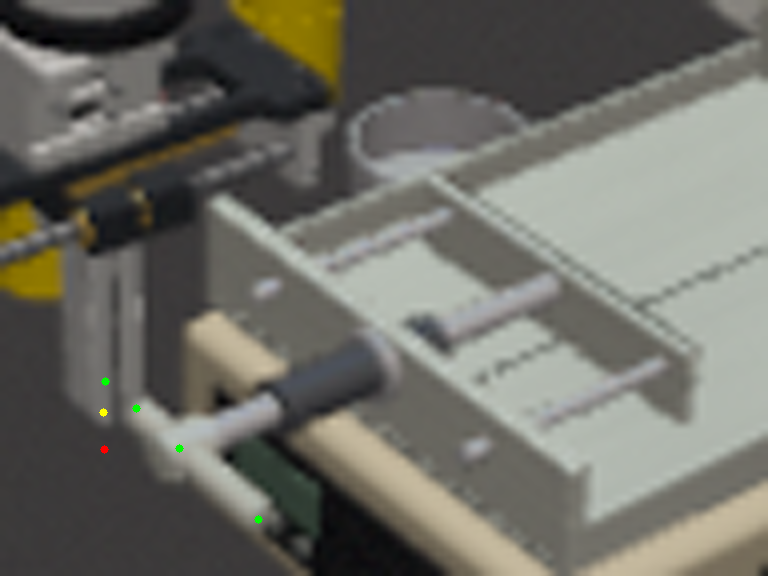

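The tips appear at about (100,422), roughly 14 mm above the projected TCP at (104,449), so the bar was only nipped at the tips. I'll rise, reopen and grip about 14 mm deeper.

>>> arm_command(deltas=[{"dx": 0,"dy": 0,"dz": -0.3,"rx": 0,"ry": 0,"rz": 0},{"dx": 0,"dy": 0,"dz": -0.6,"rx": 0,"ry": 0,"rz": 0},{"dx": 0,"dy": 0,"dz": -0.6,"rx": 0,"ry": 0,"rz": 0},{"dx": 0,"dy": 0,"dz": -0.3,"rx": 0,"ry": 0,"rz": 0},{"dx": 0,"dy": 0,"dz": 0,"rx": 0,"ry": 0,"rz": 0}])

```text
clock: 26.58
tcp_pos: [0.4481, -0.2746, 0.2109]
ee_rot: [3.137, 0.005, 1.676]
contact_force: [0.0, -0.1, -0.5]
opening: 0.0004
grasp_force: 0.0
```

>>> arm_command(deltas=[{"dx": 0,"dy": 0.1,"dz": 0,"rx": 0,"ry": 0,"rz": 0},{"dx": 0,"dy": 0.2,"dz": 0,"rx": 0,"ry": 0,"rz": 0},{"dx": 0,"dy": 0.1,"dz": 0,"rx": 0,"ry": 0,"rz": 0},{"dx": 0,"dy": 0,"dz": 0,"rx": 0,"ry": 0,"rz": 0},{"dx": 0,"dy": 0,"dz": 0,"rx": 0,"ry": 0,"rz": 0},{"dx": 0,"dy": 0,"dz": 0,"rx": 0,"ry": 0,"rz": 0},{"dx": 0,"dy": 0,"dz": 0,"rx": 0,"ry": 0,"rz": 0},{"dx": 0,"dy": 0,"dz": 0,"rx": 0,"ry": 0,"rz": 0},{"dx": 0,"dy": 0,"dz": 0,"rx": 0,"ry": 0,"rz": 0},{"dx": 0,"dy": 0,"dz": 0,"rx": 0,"ry": 0,"rz": 0},{"dx": 0,"dy": 0,"dz": 0,"rx": 0,"ry": 0,"rz": 0},{"dx": 0,"dy": 0,"dz": 0,"rx": 0,"ry": 0,"rz": 0}], fingers=-0.5)

```text
clock: 27.58
tcp_pos: [0.4626, -0.2718, 0.2071]
ee_rot: [3.141, 0.0, 1.676]
contact_force: [0.3, 0.3, -0.3]
opening: 0.0704
grasp_force: 0.0
```

Run:
```python
from h import *
todo(.4650,-.2722,.121,np.pi/2+.105)
```

```text
units [-0.01  0.06  2.15] tcp [ 0.4626 -0.2718  0.2071] rot [3.1414e+00 3.0000e-04 1.6764e+00]
rotvec deg [0.01 0.02 0.04]
```

>>> arm_command(deltas=[{"dx": 0,"dy": 0.06,"dz": 0.2,"rx": 0,"ry": 0,"rz": 0},{"dx": 0,"dy": 0,"dz": 0.35,"rx": 0,"ry": 0,"rz": 0},{"dx": 0,"dy": 0,"dz": 0.35,"rx": 0,"ry": 0,"rz": 0},{"dx": 0,"dy": 0,"dz": 0.35,"rx": 0,"ry": 0,"rz": 0},{"dx": 0,"dy": 0,"dz": 0.35,"rx": 0,"ry": 0,"rz": 0},{"dx": 0,"dy": 0,"dz": 0.35,"rx": 0,"ry": 0,"rz": 0},{"dx": 0,"dy": 0,"dz": 0.2,"rx": 0,"ry": 0,"rz": 0},{"dx": 0,"dy": 0,"dz": 0,"rx": 0,"ry": 0,"rz": 0},{"dx": 0,"dy": 0,"dz": 0,"rx": 0,"ry": 0,"rz": 0}])

```text
clock: 28.33
tcp_pos: [0.4649, -0.2714, 0.1205]
ee_rot: [-3.141, -0.001, 1.676]
contact_force: [-0.1, -0.3, 0.5]
opening: 0.0704
grasp_force: 0.0
```

>>> arm_command(deltas=[{"dx": 0,"dy": 0,"dz": 0,"rx": 0,"ry": 0,"rz": 0},{"dx": 0,"dy": 0,"dz": 0,"rx": 0,"ry": 0,"rz": 0},{"dx": 0,"dy": 0,"dz": 0,"rx": 0,"ry": 0,"rz": 0},{"dx": 0,"dy": 0,"dz": 0,"rx": 0,"ry": 0,"rz": 0},{"dx": 0,"dy": 0,"dz": 0,"rx": 0,"ry": 0,"rz": 0},{"dx": 0,"dy": 0,"dz": 0,"rx": 0,"ry": 0,"rz": 0},{"dx": 0,"dy": 0,"dz": 0,"rx": 0,"ry": 0,"rz": 0},{"dx": 0,"dy": 0,"dz": 0,"rx": 0,"ry": 0,"rz": 0},{"dx": 0,"dy": 0,"dz": 0,"rx": 0,"ry": 0,"rz": 0},{"dx": 0,"dy": 0,"dz": 0,"rx": 0,"ry": 0,"rz": 0},{"dx": 0,"dy": 0,"dz": 0,"rx": 0,"ry": 0,"rz": 0},{"dx": 0,"dy": 0,"dz": 0,"rx": 0,"ry": 0,"rz": 0}], fingers=1, newtons=45)

```text
clock: 29.33
tcp_pos: [0.4649, -0.2716, 0.121]
ee_rot: [-3.141, 0.0, 1.677]
contact_force: [-1.2, -0.0, 0.3]
opening: 0.0128
grasp_force: 45.0
```

>>> arm_command(deltas=[{"dx": 0,"dy": 0,"dz": 0,"rx": 0,"ry": 0,"rz": 0},{"dx": 0,"dy": 0,"dz": 0,"rx": 0,"ry": 0,"rz": 0},{"dx": 0,"dy": 0,"dz": 0,"rx": 0,"ry": 0,"rz": 0}])

```text
clock: 29.58
tcp_pos: [0.4649, -0.2716, 0.1209]
ee_rot: [-3.141, 0.0, 1.676]
contact_force: [-1.2, 0.4, 0.2]
opening: 0.013
grasp_force: 45.0
```

Solid grip: opening 13 mm at 45 N, with the rod at rest. Now draw it out.

>>> arm_command(deltas=[{"dx": 0,"dy": -0.05,"dz": 0,"rx": 0,"ry": 0,"rz": 0},{"dx": 0,"dy": -0.1,"dz": 0,"rx": 0,"ry": 0,"rz": 0},{"dx": 0,"dy": -0.1,"dz": 0,"rx": 0,"ry": 0,"rz": 0},{"dx": 0,"dy": -0.1,"dz": 0,"rx": 0,"ry": 0,"rz": 0},{"dx": 0,"dy": -0.1,"dz": 0,"rx": 0,"ry": 0,"rz": 0},{"dx": 0,"dy": -0.1,"dz": 0,"rx": 0,"ry": 0,"rz": 0},{"dx": 0,"dy": -0.05,"dz": 0,"rx": 0,"ry": 0,"rz": 0},{"dx": 0,"dy": 0,"dz": 0,"rx": 0,"ry": 0,"rz": 0},{"dx": 0,"dy": 0,"dz": 0,"rx": 0,"ry": 0,"rz": 0}])

```text
clock: 30.33
tcp_pos: [0.4443, -0.2744, 0.121]
ee_rot: [3.135, 0.002, 1.677]
contact_force: [8.2, -0.1, -4.1]
opening: 0.0126
grasp_force: 45.0
```

>>> arm_command(deltas=[{"dx": 0,"dy": -0.05,"dz": 0,"rx": 0,"ry": 0,"rz": 0},{"dx": 0,"dy": -0.1,"dz": 0,"rx": 0,"ry": 0,"rz": 0},{"dx": 0,"dy": -0.1,"dz": 0,"rx": 0,"ry": 0,"rz": 0},{"dx": 0,"dy": -0.1,"dz": 0,"rx": 0,"ry": 0,"rz": 0},{"dx": 0,"dy": -0.1,"dz": 0,"rx": 0,"ry": 0,"rz": 0},{"dx": 0,"dy": -0.1,"dz": 0,"rx": 0,"ry": 0,"rz": 0},{"dx": 0,"dy": -0.05,"dz": 0,"rx": 0,"ry": 0,"rz": 0},{"dx": 0,"dy": 0,"dz": 0,"rx": 0,"ry": 0,"rz": 0},{"dx": 0,"dy": 0,"dz": 0,"rx": 0,"ry": 0,"rz": 0},{"dx": 0,"dy": 0,"dz": 0,"rx": 0,"ry": 0,"rz": 0}])

```text
clock: 31.17
tcp_pos: [0.4219, -0.2776, 0.121]
ee_rot: [3.131, 0.004, 1.677]
contact_force: [11.0, -3.0, -6.5]
opening: 0.0129
grasp_force: 45.0
```

Run:
```python
from h import *
s=manip.observe();t=s["tcp_pos"];d=t-[.4649,-.2716,.121]
print("drawn",-d@[np.cos(.105),np.sin(.105),0],t,s["contact_force"],s["opening"],s["grasp_force"])
p=eyes.capture("side");x0,y0=215,160
cv2.imwrite("pics/s5.png",cv2.resize(p["image"][y0:y0+72,x0:x0+96,::-1],None,fx=8,fy=8,interpolation=cv2.INTER_CUBIC))
for n in("ring_mark","sleeve_mouth","handle"): print(n,[(np.round(q["centre"],3),round(q["conf"],2)) for q in finder.spot_point(p,n)])
p=eyes.capture("top")
for n in("ring_mark","sleeve_mouth","handle"): print(n,[(np.round(q["centre"],3),round(q["conf"],2)) for q in finder.spot_point(p,n)])
```

```text
drawn 0.04342028175625822 [ 0.42186801 -0.27756612  0.12101643] [10.98741925 -2.98716725 -6.54578705] 0.012940392507750842 44.95413959026337
ring_mark [(array([ 0.519, -0.296,  0.152]), 0.58)]
sleeve_mouth [(array([ 0.511, -0.297,  0.153]), 0.91)]
handle [(array([ 0.425, -0.313,  0.152]), 0.91), (array([0.588, 0.372, 0.002]), 0.73)]
ring_mark [(array([0.51 , 0.352, 0.009]), 0.37)]
sleeve_mouth [(array([ 0.51 , -0.298,  0.148]), 0.69), (array([0.604, 0.296, 0.006]), 0.53)]
handle []
```

View pics/s5.png

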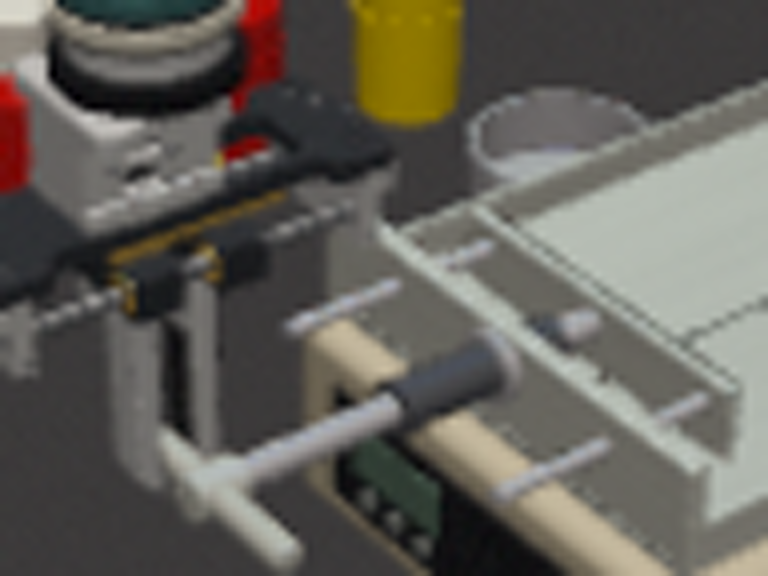

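The rod is drawn about 43 mm, the ring isn't out yet and the grip is holding. About 7 mm more to command.

>>> arm_command(deltas=[{"dx": 0,"dy": -0.03,"dz": 0,"rx": 0,"ry": 0,"rz": 0},{"dx": 0,"dy": -0.05,"dz": 0,"rx": 0,"ry": 0,"rz": 0},{"dx": 0,"dy": -0.05,"dz": 0,"rx": 0,"ry": 0,"rz": 0},{"dx": 0,"dy": -0.04,"dz": 0,"rx": 0,"ry": 0,"rz": 0},{"dx": 0,"dy": 0,"dz": 0,"rx": 0,"ry": 0,"rz": 0},{"dx": 0,"dy": 0,"dz": 0,"rx": 0,"ry": 0,"rz": 0},{"dx": 0,"dy": 0,"dz": 0,"rx": 0,"ry": 0,"rz": 0},{"dx": 0,"dy": 0,"dz": 0,"rx": 0,"ry": 0,"rz": 0},{"dx": 0,"dy": 0,"dz": 0,"rx": 0,"ry": 0,"rz": 0},{"dx": 0,"dy": 0,"dz": 0,"rx": 0,"ry": 0,"rz": 0}])

```text
clock: 32.4
tcp_pos: [0.4156, -0.2784, 0.121]
ee_rot: [3.131, 0.004, 1.677]
contact_force: [12.0, -2.9, -7.0]
opening: 0.0123
grasp_force: 45.0
```

Run:
```python
from h import *
s=manip.observe();t=s["tcp_pos"];d=t-[.4649,-.2716,.121]
print("drawn",-d@[np.cos(.105),np.sin(.105),0],t,s["contact_force"],s["opening"],s["grasp_force"])
p=eyes.capture("side");x0,y0=215,160
a=p["image"][195:230,230:290,::-1]
cv2.imwrite("pics/s6.png",cv2.resize(a,None,fx=12,fy=12,interpolation=cv2.INTER_CUBIC))
for n in("ring_mark","sleeve_mouth","handle"): print(n,[(np.round(q["centre"],3),round(q["conf"],2)) for q in finder.spot_point(p,n)])
print(proj(p,[[.5105,-.297,.152],[.5135,-.2985,.152]]))
p=eyes.capture("top")
m=(p["image"].min(2)>238).astype(np.uint8);n,l,st,c=cv2.connectedComponentsWithStats(m)
for i in range(1,n):
    if 25<st[i,4]<250 and 80<c[i][0]<160: print(st[i,4],np.round(ray(p,c[i],.136),4))
```

```text
drawn 0.04976818437451256 [ 0.41557182 -0.27839037  0.12097617] [12.04520915 -2.89911384 -6.98577046] 0.012328799359433427 44.95230495929718
ring_mark [(array([ 0.513, -0.298,  0.15 ]), 0.87)]
sleeve_mouth [(array([ 0.514, -0.293,  0.151]), 0.84), (array([ 0.42 , -0.313,  0.152]), 0.35)]
handle [(array([ 0.42 , -0.312,  0.154]), 0.81)]
[[262.41526499 210.67940444]
 [263.44662899 210.66147785]]
111 [0.604  0.2948 0.136 ]
114 [0.5864 0.3704 0.136 ]
118 [0.5345 0.2782 0.136 ]
113 [0.5114 0.3497 0.136 ]
118 [0.4631 0.259  0.136 ]
115 [0.4425 0.3325 0.136 ]
```

View pics/s6.png

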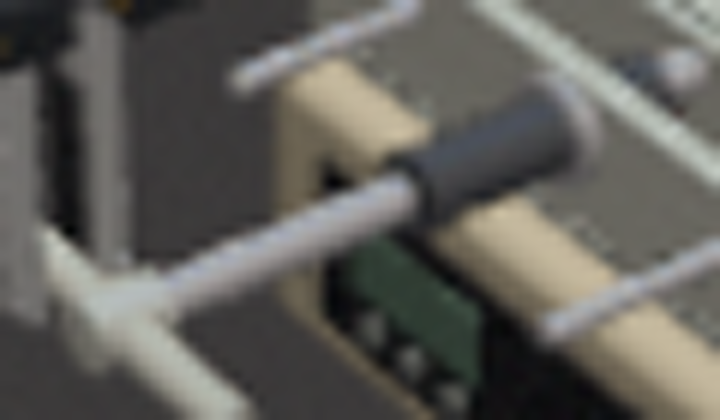

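```bash
python3 -c "
from rig import close_job
print(close_job())"
```

```text
the job is handed in; nothing more can be done
None
```

The job is handed in: both bottles stand in the two empty cells, and the clamp rod is held about 50 mm out (by TCP travel) with a 45 N grip; the first pull slipped off and I regripped deeper, and the dark ring could not be told from the sleeve in the picture.

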